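# Cap a rack of vials in the hinged press

### The arm

A 7-joint arm with a two-finger parallel gripper is mounted at the origin on the work surface. World frame = base frame: x ahead of the robot, y to its left, z up, the work surface at z = 0. Lengths are in m, angles in rad, forces in N, time in s.
With the tool pointing down it reaches from about 0.425 to 1.025 m from the base axis. Payload 3.6 kg.
Tool frame: the origin (TCP) lies midway between the tips of the shut fingers; the grasp point (between the pads) lies 19 mm behind it; z points along the fingers, y is the direction in which the jaws open and shut (so a half turn about z gives the same grasp; the last joint's range is limited). The gripper opens to 85 mm and grips with 20 to 120 N. Pads are 22 mm wide; open, the fingers measure 114 mm over their backs; the gripper's body (76 mm by 85 mm) begins 54 mm behind the grasp point. The pads swing forward as they close: fully open they stand 13 mm farther back than shut.
Start: joints at [1.099, 0.591, 0.048, 1.609, -0.033, 0.943, -0.034], TCP at [0.267, -0.674, 0.231] pointing down, gripper open.
Joint ranges: [-2.69, 2.69], [-0.47, 2.24], [-1.27, 1.36], [0.19, 2.51], [-1.53, 4.68], [0.08, 2.07], [-3.09, 3.09]. Speed limits (rad/s): [2.57, 2.57, 3.14, 3.14, 3.14, 3.14, 3.14].

### API

Orientations are given as a unit quaternion [w, x, y, z].
In Python, from workcell import * gives the robot as it stands.
- The arm moves only by the tool apply_moves, never from a script. Its argument "motion" is a list of rows, each a list of 7 numbers: the finger opening in cm, from 0 to 8.54, then the shift along the tool's x, y, z in cm, then the turn, a rotation vector about the tool's x, y, z in rad. A call has 1 to 20 rows; each row shifts and turns the commanded pose from where the row before left it, along the tool's axes as they then stand; what a row does not reach is not made up. A row lasts 1/12 s, in which the tool goes at most 41.7 mm and 7.16 degrees, less where a joint would pass 70% of its speed; a pose out of reach is approached as far as the arm can. A call is refused whole if a number of a shift passes 4.17 or a number of a turn 0.125, either way. A call with a gripper value outside its range is refused whole. The fingers move at their own pace and stop on an object; "force" is the grip in N (left out, the last holds). Time passes only in rows, so rows that do not move let the fingers close. It gives the time, the measured TCP pose, the force and the opening at its end, in the units of the state.
- sense(): the state, without advancing time (a new reading comes with each control period).
- camera(name): name is "side" or "top" or "wrist"; returns a dict with "frame" (384x512x3 uint8, red, green, blue), "K" (3x3 intrinsics, pixels), "R" (3x3) and "t" (3): a world point X has camera coordinates R X + t; the wrist camera has in their place "T_tool_cam" (4x4, takes a point from camera to tool coordinates, whose origin is the TCP and whose axes are the flange's). Camera axes: x right, y down, z forward; pixel columns grow to the right and rows downward; lengths in m; the calibration is good to about 2 mm. A picture is of the moment at which its call begins: read the wrist's pose just before it. There is no depth.
- job_done(): hands the job in, once; it reports no verdict.
Trained networks look in a picture, given as the dict that the camera call returned (one of the last four; its "shot" number tells which), for a name from the list of things; names that differ only in an ending like _2 or _b are one class to them, and where a whole thing is asked for, a point or a joint stands for the part that bears it (a point fixed in the world has none). Each returns a list of dicts, best first, with "p" (0 to 1); they miss things now and then, are a little off and sometimes report something else, mostly with a low value. They report only what shows in the picture. A call takes as long as a camera call. They do not tell look-alikes from the thing itself.
- spot_in(picture, target): "centre" ([column, row] as shares, 0 to 1, of the picture: columns of its width, rows of its height, amid what is visible of it).
- mark_of(picture, target): "centre" ([column, row] as shares, 0 to 1, of the picture: columns of its width, rows of its height: a listed point, or the origin of a listed thing).
The state is a dict: "time_s": time; "q": joint angles; "qd": joint speeds; "joint_efforts": joint torques, N m; "position": TCP position; "orientation": TCP orientation; "ft_force": force on the tool from outside, world axes, zero at the start; "torque": the same for the moment, N m; "opening": finger opening in m.
Only numpy, scipy, OpenCV 4.12 (cv2) and the standard library are available. Lean on these libraries where they do the work, as an engineer would, in place of code of your own. Each camera call takes 0.05 s, during which the arm holds its last target.

### The job

The eight vials in the grey rack have their snap caps only set on. Put the rack in the capping press, vials first, home between the guides against the back stop, then push the sprung plate down until it lies level on the caps and feel every cap go home, pressing only firmly enough for that: the glass cracks if forced. Ease the plate back up under your hand instead of letting it fly up, and leave the rack standing in the press, never tipped, and the rest of the bench undisturbed.

Things in the scene. Friction and masses are not known exactly. Their poses are not given: they have to be found in the camera images.
- press: Capping press, fixed: aluminium base on rubber feet, its top (the bed) flat, 18 mm above the bench, from x = +30 to -270 mm, 150 mm wide. Origin: on the bench straight below the hinge axis, mid width. +x points to the back, away from the open loading end. The hinge axis runs along y, 70 mm above the bench, between two pillars 86 mm tall at y = +-62 mm.
- stop (a point): Back stop: middle of its front face at the bed's surface (30 mm ahead of the press origin towards the loading end, 20 mm tall, 36 mm wide); axes as the press. Ahead of it two side guides, 8 mm tall and 49 mm apart, run 65 mm, then flare to 66 mm apart 120 mm from the stop. From there 120 mm of bare bed: room to set the rack down before sliding it in.
- frame (a joint): Opening angle (rad) of the sprung frame (two steel arms, 102 mm over their outsides, joined by the bar) that carries the plate: 0.75 = up, held by springs against a stop; 0 = level; -0.045 to 0.045 when all caps are home, by vial height. Over 30 N on frame, bar or plate cracks vials. Let go when down it flies up at several rad/s; a careful hand keeps below 1 rad/s.
- bar (a point): Centre of the black round bar (20 mm thick, 90 mm long along y) at the frame's free end: press on its top. It swings 150 mm from the hinge axis (at frame 0: 75 mm above the bench; with all caps home 68 to 82 mm). Push down on it: 4 N when up, 7 N near level, 13 to 16 N while the caps slide; when they bottom on the glass it climbs by 5 to 10 N per mm.
- plate: Clear plastic press plate, 120 (x) x 86 x 10 mm, between the arms; origin at its centre, on a cross shaft 79 mm from the hinge axis. It tilts with the frame, but swivels up to 0.1 rad on the shaft to lie flat on the caps: level when it bears on all of them. The shaft lies over the middle of the eight caps when the rack is home.
- rack: Loose vial rack, grey plastic, 0.4 kg: 155 long (x) x 46 wide (y), block 34 mm tall. Its back 95 mm hold 8 amber vials in two rows of four with white caps; the front 60 mm is a hand grip round a slot. Origin: underside, mid width, near the centre of mass; back face 70 mm along +x. Vial height differs by batch, unmeasured: home cap tops 48.5 to 55.5 mm above the underside, 4 mm more before.
- rack_back (a point): Lower middle of the rack's back face (70 mm from its origin along +x). Touches the back stop when the rack is home in the press.
- rack_front (a point): Middle of the rack's front end face (end of the hand grip, 85 mm from its origin along -x), 17 mm above the underside.
- cap0 (a joint): How far (m) this snap cap is pushed down: 0 = only set on, 0.004 = home on its vial. In the back row (nearest the back face, 16 mm from it), +y side of the rack. Slides under about 2 N, stays where it is left.
- cap1 (a joint): How far (m) this snap cap is pushed down: 0 = only set on, 0.004 = home on its vial. In the back row (nearest the back face, 16 mm from it), -y side of the rack. Slides under about 2 N, stays where it is left.
- cap2 (a joint): How far (m) this snap cap is pushed down: 0 = only set on, 0.004 = home on its vial. In the second row (38 mm from the back face), +y side of the rack. Slides under about 2 N, stays where it is left.
- cap3 (a joint): How far (m) this snap cap is pushed down: 0 = only set on, 0.004 = home on its vial. In the second row (38 mm from the back face), -y side of the rack. Slides under about 2 N, stays where it is left.
- cap4 (a joint): How far (m) this snap cap is pushed down: 0 = only set on, 0.004 = home on its vial. In the third row (60 mm), +y side of the rack. Slides under about 2 N, stays where it is left.
- cap5 (a joint): How far (m) this snap cap is pushed down: 0 = only set on, 0.004 = home on its vial. In the third row (60 mm), -y side of the rack. Slides under about 2 N, stays where it is left.
- cap6 (a joint): How far (m) this snap cap is pushed down: 0 = only set on, 0.004 = home on its vial. In the front row (82 mm), +y side of the rack. Slides under about 2 N, stays where it is left.
- cap7 (a joint): How far (m) this snap cap is pushed down: 0 = only set on, 0.004 = home on its vial. In the front row (82 mm), -y side of the rack. Slides under about 2 N, stays where it is left.
- tube_rack: Bystander, to be left alone: rack of stoppered test tubes, 130 x 56 mm, 90 mm tall. Origin at the middle of its underside.
- amber_bottle: Bystander, to be left alone: squat amber glass bottle with a black screw cap, 68 mm wide, 135 mm tall. Origin at the middle of its underside.
- beaker: Bystander, to be left alone: empty glass beaker, 68 mm wide, 85 mm tall. Origin at the middle of its underside.
- cap_dish: Bystander, to be left alone: square white dish of spare caps, 85 mm wide, 22 mm tall. Origin at the middle of its underside.
- spatula: Bystander, to be left alone: steel lab spatula lying flat, 160 mm long. Origin at the middle of its underside.
- pen: Bystander, to be left alone: capped marker pen lying flat, 127 mm long. Origin at the middle of its underside.
Things that resemble listed ones, but are neither listed nor needed, are in the scene too. Leave any pink look-alike of the rack alone.

How it is judged:
On the way, in this order (a step that is already met when the one before it is completed fails the run):
1. the rack is home in the press: against the back stop, between the guides, flat on the bed (x of rack_back in the frame of press above -0.033 m and y of rack_back in the frame of press between -0.004 and 0.004 m and z of rack_back in the frame of press below 0.0205 m and angle between the x axis of rack and the x axis of press, either way round below 0.05 rad and angle between rack's own z axis and vertical below 0.03 rad), for 0.2 s.
2. the plate is pushed down level with every cap home, the rack still in place (all of step 1 and angle between plate's own z axis and vertical below 0.025 rad and value of joint each of cap0, cap1, cap2, cap3, cap4, cap5, cap6, cap7 above 0.0035 m), for 0.2 s.
At the end, for the whole second after the job is handed in: All eight caps are home (pushed down more than 3.5 of 4 mm), the plate is back up (frame above 0.68 rad), and the rack stands released and still in the press: back face within 3 mm of the back stop, centred within 4 mm, flat on the bed, square within 0.05 rad (all of step 1 and value of joint each of cap0, cap1, cap2, cap3, cap4, cap5, cap6, cap7 above 0.0035 m and value of joint frame above 0.68 rad and linear speed of rack below 0.02 m/s); the robot touches nothing.
It fails at once if the plate, its frame or bar is pressed with more than 30 N (vials crack) (contact force between any of the fingers, the arm and frame above 30 N).
It fails at once if the plate flies up: the frame opens faster than 1.5 rad/s (velocity of joint frame above 1.5 rad/s).
It fails at once if the rack is tipped by more than 0.35 rad (angle between rack's own z axis and vertical above 0.35 rad).
It fails at once if something else on the bench is pushed more than 20 mm (distance of any of tube_rack, amber_bottle, beaker, cap_dish, spatula, pen from where it was at the start of the episode above 0.02 m).
It also fails if it takes over 72 s, if anything falls off the work surface, if the arm or the gripper's body presses on something with over 40 N, if the wrist force passes 120 N, or if a joint passes its speed limit or range.

## Working session

There is one attempt and no reset: what is moved stays moved. The work goes in short steps, Python scripts to look and compute and a tool call to move; the robot and the scene stay as the last step left them, time stands still between calls to the robot, and variables do not carry over. Pictures are saved under pics/ and viewed, and the job is handed in when it is done.

Besides the shell and the picture viewer there is one more tool, called as name(argument=value, ...) on one line, values as JSON. apply_moves: Moves the arm, as the interface text tells. Its arguments: {"type":"object","properties":{"motion":{"type":"array","items":{"type":"array","items":{"type":"number"}}},"force":{"type":"number"}},"required":["motion"]}

```bash
mkdir -p pics; ls; cat > h.py <<'E'
from workcell import *
import numpy as np, cv2
def save(c,n): cv2.imwrite(f'pics/{n}.png',cv2.cvtColor(c['frame'],cv2.COLOR_RGB2BGR))
def ray(c,px):
    K=np.array(c['K']);R=np.array(c['R']);t=np.array(c['t'])
    d=R.T@np.linalg.solve(K,[px[0],px[1],1.]);o=-R.T@t
    return o,d
def atz(c,px,z):
    o,d=ray(c,px); return o+d*(z-o[2])/d[2]
def proj(c,X):
    K=np.array(c['K']);R=np.array(c['R']);t=np.array(c['t'])
    p=K@(R@np.array(X)+t); return p[:2]/p[2]
E
python3 - <<'E'
from h import *
s=sense();print(s)
for n in ['side','top']:
    c=camera(n);save(c,n+'0')
    print(n,np.array(c['R']).round(3).tolist(),np.array(c['t']).round(3),np.array(c['K']).round(1).tolist())
    for tg in ['press','stop','bar','plate','rack','rack_back','rack_front','tube_rack','beaker','amber_bottle','cap_dish','spatula','pen']:
        for r in mark_of(c,tg)[:3]:
            px=np.array(r['centre'])*[512,384]; print(tg,round(r['p'],2),px.round(1),atz(c,px,0).round(3))
E
```

```text
pics
{'time_s': 0.0, 'q': array([ 1.09950213,  0.59212668,  0.04829573,  1.60986544, -0.033305  ,
        0.94272921, -0.03370404]), 'qd': array([ 8.67328748e-04,  1.64844123e-03, -2.00013465e-03,  1.56836758e-03,
        5.46859110e-05, -3.55007008e-04,  9.08666345e-04]), 'joint_efforts': array([ 7.26137532e-04, -5.48690164e+01,  1.54635888e+00, -1.98122746e+01,
        9.39657009e-03,  8.74210673e-03,  3.02877723e-06]), 'position': array([ 0.26712237, -0.67307072,  0.23011927]), 'orientation': array([-1.12796040e-03,  9.82204149e-01,  1.87812831e-01, -2.78933609e-04]), 'ft_force': array([ 1.35562501, -0.36030954,  0.00597709]), 'torque': array([ 0.01250291, -0.0311674 ,  0.03403802]), 'opening': 0.0852414422536813}
side [[0.962, -0.271, 0.002], [-0.188, -0.672, -0.716], [0.196, 0.689, -0.698]] [-0.487  0.163  0.971] [[387.7, 0.0, 250.6], [0.0, 387.7, 191.1], [0.0, 0.0, 1.0]]
press 0.96 [312.7 188.6] [0.713 0.055 0.   ]
stop 0.67 [302.1 187.7] [0.684 0.067 0.   ]
bar 0.93 [279.  145.5] [0.684 0.279 0.   ]
bar 0.56 [324.5 277.8] [ 0.623 -0.24   0.   ]
rack 0.86 [258.2 325.5] [ 0.435 
[... 1130 characters left out ...]
0.   ]
rack 0.75 [347.  279.2] [ 0.224 -0.278  0.   ]
rack 0.58 [358.3 213.4] [ 0.435 -0.313  0.   ]
rack_back 0.98 [359.6 191.5] [ 0.506 -0.316  0.   ]
rack_back 0.67 [326.7 272.7] [ 0.243 -0.214  0.   ]
rack_back 0.34 [347.7 114.1] [ 0.763 -0.275  0.   ]
rack_front 0.84 [374.4 279.7] [ 0.225 -0.365  0.   ]
tube_rack 0.86 [163.2 199.4] [0.46  0.319 0.   ]
beaker 0.84 [173.  115.4] [0.739 0.302 0.   ]
beaker 0.38 [114.5 190.5] [0.484 0.477 0.   ]
amber_bottle 0.71 [346.5 116.6] [ 0.754 -0.271  0.   ]
cap_dish 0.71 [115.6 189.2] [0.488 0.474 0.   ]
cap_dish 0.55 [347.3 115.1] [ 0.759 -0.274  0.   ]
spatula 0.43 [399.9 178.2] [ 0.554 -0.448  0.   ]
pen 0.57 [335.9 150.3] [ 0.639 -0.238  0.   ]
```

View pics/side0.png

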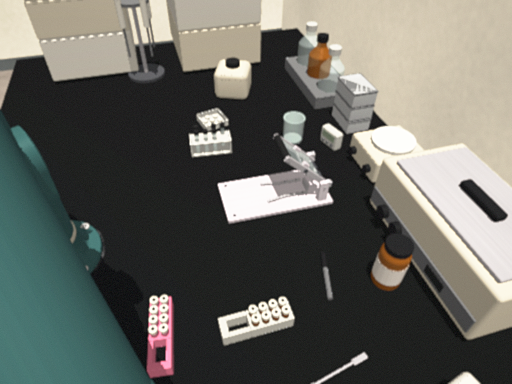

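View pics/top0.png

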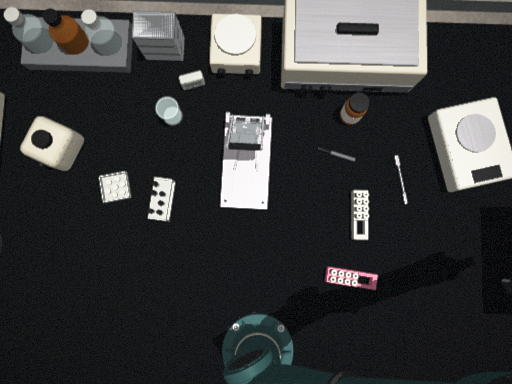

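```bash
cat >> h.py <<'E'
from scipy.spatial.transform import Rotation as Rn
def wcam():
    s=sense(); c=camera('wrist')
    q=s['orientation']; Rt=Rn.from_quat([q[1],q[2],q[3],q[0]]).as_matrix()
    T=np.eye(4);T[:3,:3]=Rt;T[:3,3]=s['position']
    M=T@np.array(c['T_tool_cam']); Mi=np.linalg.inv(M)
    c2=dict(c); c2['R']=Mi[:3,:3]; c2['t']=Mi[:3,3]
    return c,c2,s
E
python3 - <<'E'
from h import *
c,c2,s=wcam();save(c,'w0');print(np.array(c['T_tool_cam']).round(3).tolist(),c['K'])
c=camera('top')
f=c['frame']
cv2.imwrite('pics/top_press.png',cv2.cvtColor(cv2.resize(f[100:220,210:290],None,fx=5,fy=5,interpolation=cv2.INTER_CUBIC),cv2.COLOR_RGB2BGR))
cv2.imwrite('pics/top_rack.png',cv2.cvtColor(cv2.resize(f[180:250,330:400],None,fx=8,fy=8,interpolation=cv2.INTER_CUBIC),cv2.COLOR_RGB2BGR))
E
```

```text
[[0.0, -0.962, -0.272, 0.069], [1.0, 0.0, -0.001, -0.0], [0.001, -0.272, 0.962, -0.142], [0.0, 0.0, 0.0, 1.0]] [[314.15755621   0.         253.99546122]
 [  0.         314.15755621 189.3987073 ]
 [  0.           0.           1.        ]]
```

View pics/w0.png

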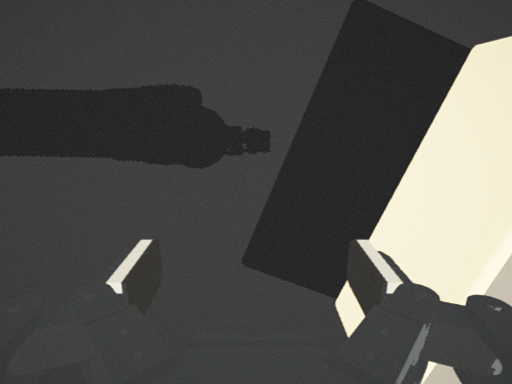

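View pics/top_press.png

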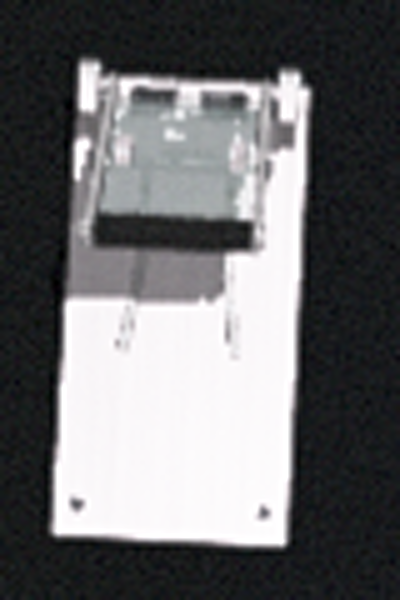

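View pics/top_rack.png

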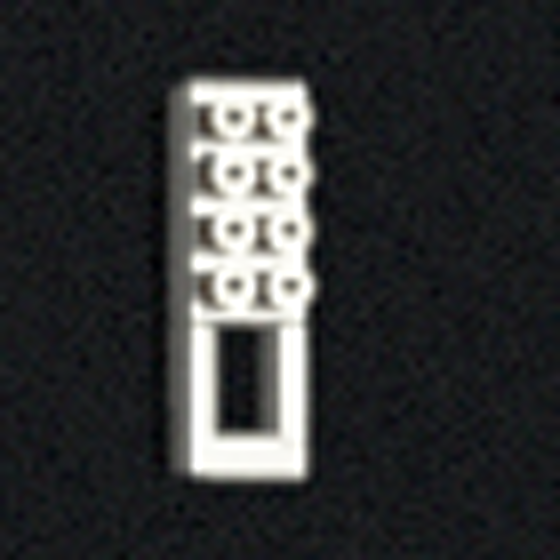

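```bash
cat >> h.py <<'E'
def Rs(s):
    q=s['orientation']; return Rn.from_quat([q[1],q[2],q[3],q[0]]).as_matrix()
def downR(yaw,tilt=0.):
    # tool x along yaw; tilt>0: gripper top leans toward -heading
    R0=np.array([[np.cos(yaw),np.sin(yaw),0],[np.sin(yaw),-np.cos(yaw),0],[0,0,-1.]])
    return R0@Rn.from_rotvec([0,tilt,0]).as_matrix()
def plan(p,Rt,s=None):
    s=s or sense(); R=Rs(s)
    rv=Rn.from_matrix(R.T@Rt).as_rotvec(); d=np.array(p)-s['position']
    print('shift cm in current tool axes',(R.T@d*100).round(2),'in target axes',(Rt.T@d*100).round(2),'rotvec',rv.round(3),'dist',np.linalg.norm(d).round(3))
def f(s): return s['ft_force'].round(2)
E
python3 - <<'E'
from h import *
c=camera('top')
for z,px in [(0.034,(353.75,190)),(0.034,(353.75,239.75)),(0.034,(368.5,239.75)),(0.034,(368.5,190)),(.018,(220.4,207)),(.018,(267.4,209)),(.018,(271.6,117.6))]:
    print(atz(c,px,z).round(4))
print(downR(0,.3))
plan([0.32,-0.31,0.25],downR(-0.02))
E
```

```text
[ 0.5062 -0.2896  0.034 ]
[ 0.3497 -0.2909  0.034 ]
[ 0.3511 -0.3371  0.034 ]
[ 0.5076 -0.3363  0.034 ]
[0.4402 0.1312 0.018 ]
[ 0.4385 -0.0186  0.018 ]
[ 0.737  -0.0234  0.018 ]
[[ 0.95533649  0.          0.29552021]
 [ 0.         -1.          0.        ]
 [ 0.29552021  0.         -0.95533649]]
shift cm in current tool axes [ 18.31 -31.88  -1.87] in target axes [  4.53 -36.48  -1.87] rotvec [-0.    -0.     0.398] dist 0.368
```

apply_moves(motion=[[8.5, 1.8, -3.2, -0.2, 0, 0, 0.04], [8.5, 1.8, -3.2, -0.2, 0, 0, 0.04], [8.5, 1.5, -3.3, -0.2, 0, 0, 0.04], [8.5, 1.3, -3.4, -0.2, 0, 0, 0.04], [8.5, 1.2, -3.4, -0.2, 0, 0, 0.04], [8.5, 1.0, -3.5, -0.2, 0, 0, 0.04], [8.5, 0.9, -3.5, -0.2, 0, 0, 0.04], [8.5, 0.8, -3.6, -0.2, 0, 0, 0.04], [8.5, 0.6, -3.6, -0.2, 0, 0, 0.04], [8.5, 0.5, -3.6, -0.2, 0, 0, 0.04], [8.5, 0, 0, 0, 0, 0, 0], [8.5, 0, 0, 0, 0, 0, 0]])

```text
time_s: 2.55
position: [0.3126, -0.3104, 0.2517]
orientation: [-0.0, 1.0, -0.009, 0.0]
ft_force: [0.3, -0.5, 0.1]
opening: 0.0854
```

```bash
python3 - <<'E'
from h import *
c,c2,s=wcam();save(c,'w1');print(s['position'],s['q'].round(2))
for tg,z in [('rack',0),('rack_back',0),('rack_front',.017)]:
    for r in mark_of(c,tg)[:2]:
        px=np.array(r['centre'])*[512,384]; print(tg,round(r['p'],2),px.round(1),atz(c2,px,z).round(4))
E
```

```text
[ 0.31264144 -0.31035729  0.2516812 ] [ 0.6   0.2   0.09  2.21 -0.03  0.73 -0.88]
rack 0.92 [255.5  50.2] [ 0.4379 -0.3137  0.    ]
rack 0.78 [229.  217.8] [ 0.2316 -0.275   0.    ]
rack_back 0.97 [179.2 213.4] [ 0.239  -0.2089  0.    ]
rack_front 0.65 [295.5 226.9] [ 0.2242 -0.3618  0.017 ]
rack_front 0.62 [258.6 125.6] [ 0.3534 -0.3159  0.017 ]
```

View pics/w1.png

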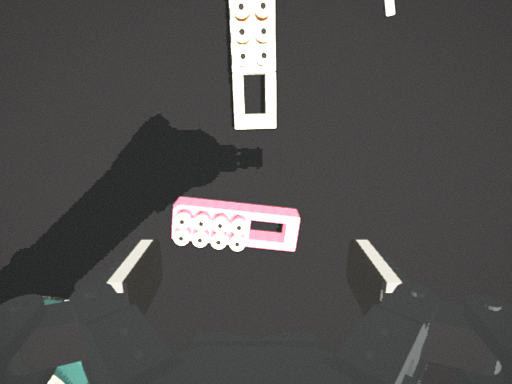

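```bash
python3 - <<'E'
from h import *
c,c2,s=wcam()
im=c['frame'];cv2.imwrite('pics/w1z.png',cv2.cvtColor(cv2.resize(im[0:150,200:310],None,fx=5,fy=4,interpolation=cv2.INTER_CUBIC),cv2.COLOR_RGB2BGR))
for px in [(235,129),(276,128),(232,72),(277,72),(275.5,20)]: print(px,atz(c2,px,.034).round(4))
E
```

```text
(235, 129) [ 0.351 -0.293  0.034]
(276, 128) [ 0.351  -0.3393  0.034 ]
(232, 72) [ 0.4115 -0.2923  0.034 ]
(277, 72) [ 0.4103 -0.3407  0.034 ]
(275.5, 20) [ 0.4608 -0.3393  0.034 ]
```

View pics/w1z.png

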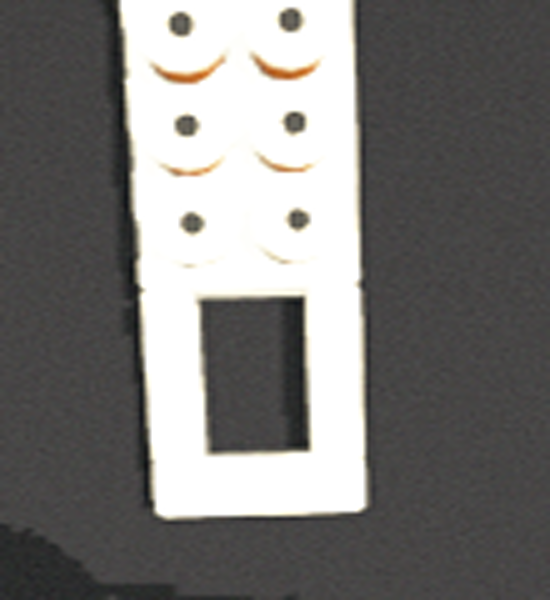

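```bash
python3 - <<'E'
from h import *
c,c2,s=wcam()
for px in [(228.6,71.3),(231,128.8),(272.4,71.),(273.4,127.5)]: print(px,atz(c2,px,.034).round(4))
E
```

```text
(228.6, 71.3) [ 0.412  -0.2886  0.034 ]
(231, 128.8) [ 0.3511 -0.2885  0.034 ]
(272.4, 71.0) [ 0.4112 -0.3357  0.034 ]
(273.4, 127.5) [ 0.3514 -0.3363  0.034 ]
```

```bash
python3 - <<'E'
from h import *
R=downR(0.005,.25)
p=np.array([.3747,-.3123,.006])
plan(p-0.12*R[:,2],R)
E
```

```text
shift cm in current tool axes [ 3.3  -0.21 12.9 ] in target axes [ 1.000e-02 -1.000e-01  1.332e+01] rotvec [ 0.004  0.25  -0.029] dist 0.133
```

apply_moves(motion=[[8.5, 0, 0, 0, 0.001, 0.05, -0.006], [8.5, 0, 0, 0, 0.001, 0.05, -0.006], [8.5, 0, 0, 0, 0.001, 0.05, -0.006], [8.5, 0, 0, 0, 0.001, 0.05, -0.006], [8.5, 0, 0, 0, 0, 0.05, -0.005], [8.5, 0, 0, 2.6, 0, 0, 0], [8.5, 0, 0, 2.6, 0, 0, 0], [8.5, 0, -0.1, 2.6, 0, 0, 0], [8.5, 0, 0, 2.6, 0, 0, 0], [8.5, 0, 0, 2.9, 0, 0, 0], [8.5, 0, 0, 0, 0, 0, 0]])

```text
time_s: 3.77
position: [0.3444, -0.3102, 0.1182]
orientation: [-0.004, 0.992, 0.003, 0.123]
ft_force: [0.4, 0.7, 0.0]
opening: 0.0851
```

```bash
python3 - <<'E'
from h import *
R=downR(0.005,.25)
p=np.array([.3747,-.3123,.006])
s=sense();print(s['q'].round(3),f(s));plan(p,R)
E
```

```text
[ 0.887  0.442 -0.176  2.379 -0.571  0.177 -0.275] [0.44 0.72 0.02]
shift cm in current tool axes [ 0.21  0.3  11.62] in target axes [ 0.16  0.22 11.62] rotvec [-0.007  0.004 -0.001] dist 0.116
```

apply_moves(motion=[[8.5, 0.1, 0.1, 2, -0.004, 0.002, 0], [8.5, 0.1, 0.1, 2, -0.003, 0.002, 0], [8.5, 0, 0.1, 2, 0, 0, 0], [8.5, 0, 0, 2, 0, 0, 0], [8.5, 0, 0, 0, 0, 0, 0]])

```text
time_s: 4.18
position: [0.3611, -0.3126, 0.0791]
orientation: [-0.001, 0.992, 0.002, 0.13]
ft_force: [-0.5, -0.1, 0.0]
opening: 0.085
```

```bash
python3 - <<'E'
from h import *
R=downR(0.005,.25)
p=np.array([.3747,-.3123,.006])
s=sense();print(s['q'].round(3),f(s));plan(p,R)
c,c2,s=wcam();save(c,'w2')
E
```

```text
[ 0.873  0.538 -0.185  2.381 -1.146  0.087  0.294] [-0.55 -0.11  0.01]
shift cm in current tool axes [-0.57 -0.01  7.42] in target axes [-0.49 -0.03  7.42] rotvec [-0.002 -0.01  -0.001] dist 0.074
```

View pics/w2.png

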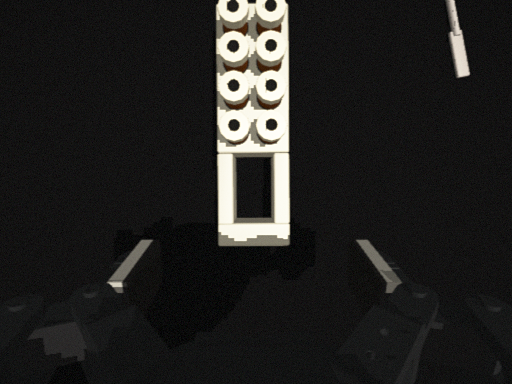

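apply_moves(motion=[[8.5, 0, 0, -1, 0, -0.05, 0], [8.5, 0, 0, -1, 0, -0.05, 0], [8.5, 0, 0, 0, 0, -0.05, 0], [8.5, 0, 0, 0, 0, -0.05, 0], [8.5, 0, 0, 0, 0, -0.05, 0], [8.5, 0, 0, 0, 0, 0, 0]])

```text
time_s: 4.73
position: [0.3602, -0.3118, 0.0915]
orientation: [-0.0, 1.0, 0.007, 0.018]
ft_force: [0.1, 0.3, -0.5]
opening: 0.0851
```

```bash
python3 - <<'E'
from h import *
R=downR(0.005,0)
p=np.array([.376,-.3123,.004])
s=sense();print(s['q'].round(3),f(s));plan(p,R)
E
```

```text
[ 0.271  0.573  0.493  2.293 -0.775  0.412 -0.137] [ 0.08  0.28 -0.52]
shift cm in current tool axes [1.25 0.07 8.81] in target axes [1.58 0.06 8.75] rotvec [-0.001 -0.037  0.009] dist 0.089
```

apply_moves(motion=[[8.5, 0.8, 0, 0.5, 0, -0.02, 0.005], [8.5, 0.8, 0.1, 0.5, 0, -0.017, 0.004], [8.5, 0, 0, 1.5, 0, 0, 0], [8.5, 0, 0, 1.5, 0, 0, 0], [8.5, 0, 0, 1.5, 0, 0, 0], [8.5, 0, 0, 1.5, 0, 0, 0], [8.5, 0, 0, 1, 0, 0, 0], [8.5, 0, 0, 0.5, 0, 0, 0], [8.5, 0, 0, 0, 0, 0, 0]])

```text
time_s: 5.48
position: [0.3725, -0.3124, 0.0057]
orientation: [-0.003, 1.0, -0.001, 0.0]
ft_force: [0.6, -0.2, 0.4]
opening: 0.085
```

```bash
python3 - <<'E'
from h import *
R=downR(0.005,0)
p=np.array([.376,-.3123,.004])
s=sense();print(s['q'].round(3),f(s));plan(p,R)
c,c2,s=wcam();save(c,'w3')
c=camera('side');save(c,'side3')
E
```

```text
[ 0.384  0.732  0.307  2.271 -0.907  0.265 -0.067] [ 0.6  -0.21  0.4 ]
shift cm in current tool axes [ 0.35 -0.01  0.17] in target axes [ 0.35 -0.01  0.17] rotvec [-0.005 -0.    -0.007] dist 0.004
```

View pics/w3.png

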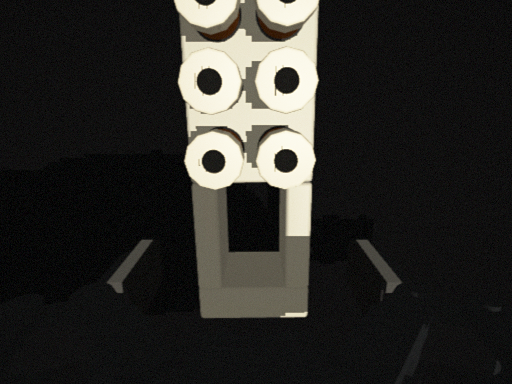

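View pics/side3.png

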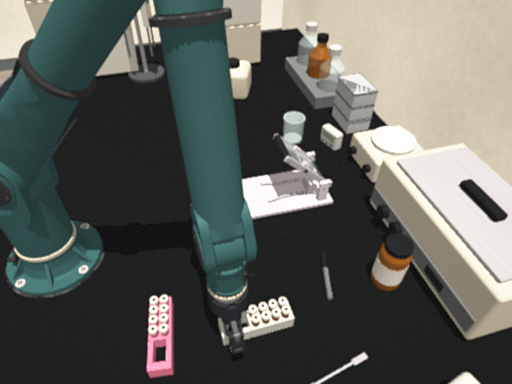

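apply_moves(motion=[[8.5, 0.35, 0, 0.1, -0.005, 0, -0.007], [4, 0, 0, 0, 0, 0, 0], [3, 0, 0, 0, 0, 0, 0], [3, 0, 0, 0, 0, 0, 0], [3, 0, 0, 0, 0, 0, 0], [3, 0, 0, 0, 0, 0, 0], [3, 0, 0, 0, 0, 0, 0]], force=90)

```text
time_s: 6.17
position: [0.3772, -0.3122, 0.0055]
orientation: [0.001, 1.0, 0.004, 0.0]
ft_force: [0.7, 0.2, 6.7]
opening: 0.0449
```

apply_moves(motion=[[3, 0, 0, -0.5, 0, 0, 0], [3, 0, 0, -1, 0, 0, 0], [3, 0, 0, -1.5, 0, 0, 0], [3, 0, 0, -1.5, 0, 0, 0], [3, 0, 0, 0, 0, 0, 0]])

```text
time_s: 6.58
position: [0.3774, -0.3125, 0.0514]
orientation: [0.002, 1.0, 0.004, 0.001]
ft_force: [-0.8, -0.5, -3.8]
opening: 0.0443
```

```bash
python3 - <<'E'
from h import *
s=sense();print(s['q'].round(3),f(s),s['torque'])
c,c2,s=wcam();save(c,'w4')
c=camera('side');save(c,'side4');cv2.imwrite('pics/side4z.png',cv2.cvtColor(cv2.resize(c['frame'][250:360,180:320],None,fx=5,fy=5),cv2.COLOR_RGB2BGR))
E
```

```text
[ 0.27   0.665  0.454  2.263 -0.824  0.376 -0.14 ] [-0.8  -0.52 -3.77] [-0.03670479  0.16764238 -0.02336458]
```

View pics/w4.png

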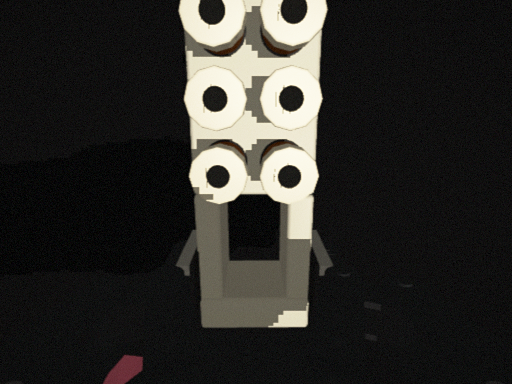

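View pics/side4z.png

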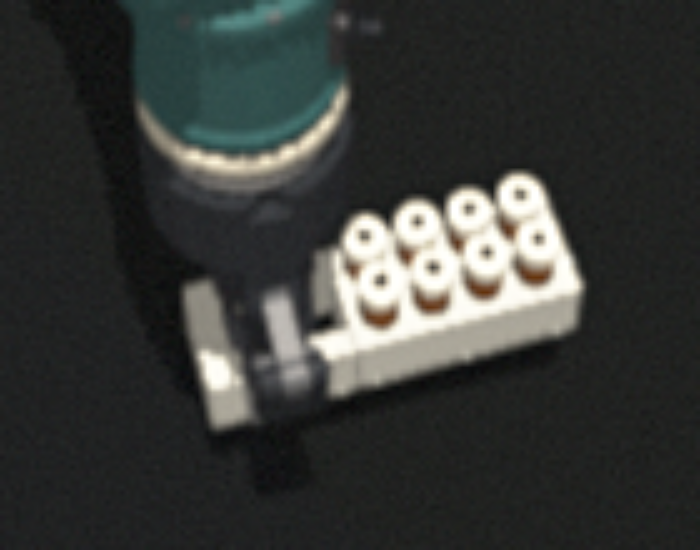

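apply_moves(motion=[[3, 0, -0.5, -1.5, 0, 0, 0], [3, 0.2, -1.5, -2, 0, 0, 0], [3, 0.4, -2.5, -2, 0, 0, 0.005], [3, 0.5, -3, -1.5, 0, 0, 0.005], [3, 0.5, -3, -1, 0, 0, 0.005], [3, 0.5, -3, 0, 0, 0, 0.005], [3, 0.5, -3, 0, 0, 0, 0.003], [3, 0.5, -3, 0, 0, 0, 0], [3, 0.5, -3, 0, 0, 0, 0], [3, 0.5, -3, 0, 0, 0, 0], [3, 0.4, -3, 0, 0, 0, 0], [3, 0.4, -3, 0, 0, 0, 0], [3, 0.2, -2.5, 0, 0, 0, 0], [3, 0.2, -1.8, 0, 0, 0, 0], [3, 0, -1, 0, 0, 0, 0], [3, 0, 0, 0, 0, 0, 0], [3, 0, 0, 0, 0, 0, 0]])

```text
time_s: 8.1
position: [0.433, 0.0549, 0.1288]
orientation: [0.001, 1.0, -0.008, -0.001]
ft_force: [-0.4, -0.0, -4.0]
opening: 0.0444
```

```bash
python3 - <<'E'
from h import *
s=sense();print(s['q'].round(3),f(s),s['torque'])
c,c2,s=wcam();save(c,'w5')
for t,z in [('stop',.018),('press',0),('bar',.172)]:
    for r in mark_of(c,t)[:2]:
        px=np.array(r['centre'])*[512,384]; print(t,round(r['p'],2),px.round(1),atz(c2,px,z).round(4))
ct=camera('top');save(ct,'top5')
cs=camera('side');save(cs,'side5')
for cc in (ct,cs):
  for t,z in [('stop',.018),('press',0),('bar',.172)]:
    for r in mark_of(cc,t)[:2]:
        px=np.array(r['centre'])*[512,384]; print(t,round(r['p'],2),px.round(1),atz(cc,px,z).round(4))
E
```

```text
[-0.78   0.531  0.749  2.343 -0.761  0.52  -0.999] [-0.44 -0.05 -3.96] [-0.04297713  0.25680915 -0.01517362]
stop 0.93 [245.5 136.6] [0.6712 0.0593 0.018 ]
press 0.63 [248.8 127.5] [0.7065 0.0504 0.    ]
bar 0.87 [243. 146.] [0.6057 0.0587 0.172 ]
bar 0.66 [165.1 198.3] [0.4494 0.2718 0.172 ]
stop 0.87 [304.  185.2] [0.6848 0.0582 0.018 ]
press 0.81 [313.8 189.1] [0.7152 0.0521 0.    ]
bar 0.6 [278.7 146.1] [0.6011 0.0672 0.172 ]
```

View pics/w5.png

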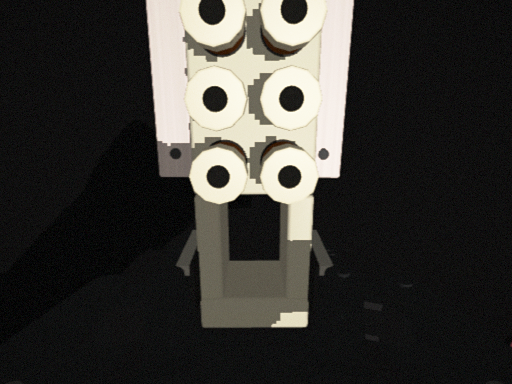

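View pics/side5.png

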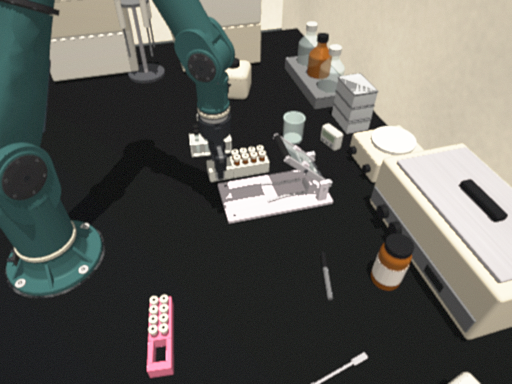

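```bash
python3 - <<'E'
from h import *
c,c2,s=wcam()
im=c['frame'];
def z(im,a,b,cc,d,n,k):cv2.imwrite(f'pics/{n}.png',cv2.cvtColor(cv2.resize(im[a:b,cc:d],None,fx=k,fy=k,interpolation=cv2.INTER_CUBIC),cv2.COLOR_RGB2BGR))
z(im,0,200,140,365,'w5z',3)
# edge detection subpixel: bright threshold rows
g=im.astype(float).sum(2)
for r in [10,40,70,100,125]:
    row=g[r]; 
    L=[x for x in range(100,200) if row[x]>250][0]; Rr=[x for x in range(399,300,-1) if row[x]>250][0]
    print(r,L,Rr,atz(c2,(L-.0,r+.5),.018).round(4)[:2],atz(c2,(Rr+1,r+.5),.018).round(4)[:2])
for col in [165,170,180,320,330,335]:
    cl=g[:,col]; B=[y for y in range(230,100,-1) if cl[y]>130][0]
    print(col,B,atz(c2,(col+.5,B+1),.018).round(4)[:2])
E
```

```text
10 147 353 [0.5667 0.1306] [ 0.5643 -0.0189]
40 150 350 [0.5469 0.1305] [ 0.5444 -0.018 ]
70 152 348 [0.5261 0.1312] [ 0.5236 -0.0179]
100 154 345 [0.5042 0.132 ] [ 0.5017 -0.017 ]
125 156 343 [0.4851 0.1323] [ 0.4827 -0.0167]
165 177 [0.4423 0.1288]
170 177 [0.4422 0.1247]
180 177 [0.4421 0.1164]
320 178 [4.393e-01 2.000e-04]
330 178 [ 0.4391 -0.0081]
335 178 [ 0.4391 -0.0123]
```

View pics/w5z.png

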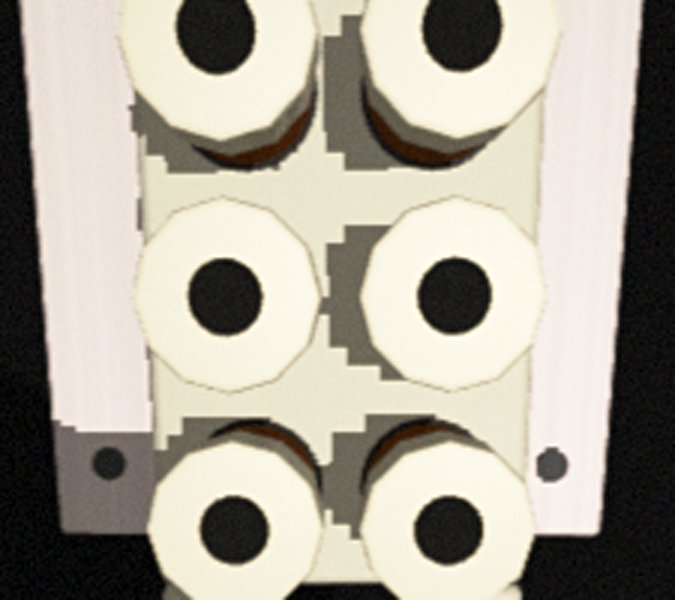

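```bash
cat >> h.py <<'E'
PO=np.array([.7105,.053,0.]);PY=-.022
def pw(x,y,z): 
    return PO+np.array([np.cos(PY)*x-np.sin(PY)*y,np.sin(PY)*x+np.cos(PY)*y,z])
def wp(P):
    d=np.array(P)-PO; return np.array([np.cos(PY)*d[0]+np.sin(PY)*d[1],-np.sin(PY)*d[0]+np.cos(PY)*d[1],d[2]])
E
python3 - <<'E'
from h import *
print(wp(sense()['position']))
plan(pw(-.2688,0,.029),downR(PY))
E
```

```text
[-0.27677873 -0.0037343   0.12928616]
shift cm in current tool axes [ 0.8  -0.38 10.03] in target axes [ 0.8  -0.37 10.03] rotvec [ 0.001 -0.     0.006] dist 0.101
```

apply_moves(motion=[[3, 0.4, -0.2, 1, 0, 0, 0.006], [3, 0.4, -0.17, 1.5, 0, 0, 0], [3, 0, 0, 2, 0, 0, 0], [3, 0, 0, 2, 0, 0, 0], [3, 0, 0, 1.5, 0, 0, 0], [3, 0, 0, 1, 0, 0, 0], [3, 0, 0, 0.7, 0, 0, 0], [3, 0, 0, 0.3, 0, 0, 0], [3, 0, 0, 0, 0, 0, 0]])

```text
time_s: 9.5
position: [0.4419, 0.0587, 0.0288]
orientation: [0.001, 1.0, -0.011, -0.0]
ft_force: [0.1, 0.1, -2.7]
opening: 0.0445
```

```bash
python3 - <<'E'
from h import *
s=sense();print(wp(s['position']),f(s),s['torque'].round(2),s['q'].round(2))
c,c2,s=wcam();save(c,'w6')
c=camera('side');cv2.imwrite('pics/side6z.png',cv2.cvtColor(cv2.resize(c['frame'][110:230,190:350],None,fx=5,fy=5),cv2.COLOR_RGB2BGR))
E
```

```text
[-2.68694644e-01 -2.57581878e-04  2.87789929e-02] [ 0.1   0.13 -2.65] [0.06 0.2  0.02] [-0.52  0.68  0.39  2.36 -1.06  0.28 -0.76]
```

View pics/w6.png

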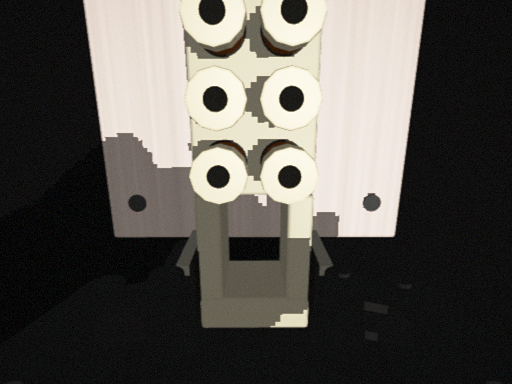

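View pics/side6z.png

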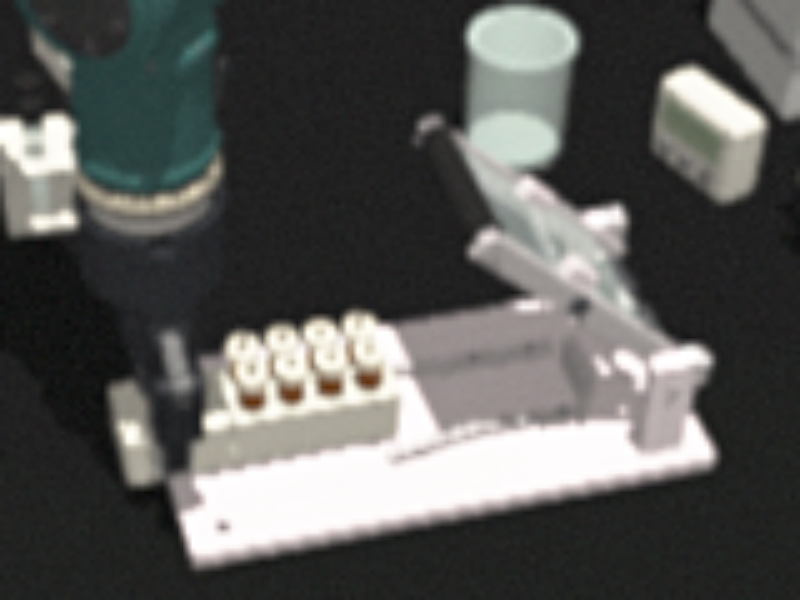

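apply_moves(motion=[[3, 0, 0, 0.3, 0, 0, 0], [3, 0, 0, 0.1, 0, 0, 0], [3, 0, 0, 0, 0, 0, 0]])

```text
time_s: 9.85
position: [0.4419, 0.0589, 0.0254]
orientation: [0.001, 1.0, -0.011, 0.0]
ft_force: [1.1, 0.0, -3.4]
opening: 0.0442
```

apply_moves(motion=[[3, 0, 0, 0.1, 0, 0, 0], [3, 0, 0, 0, 0, 0, 0]])

```text
time_s: 10.02
position: [0.4418, 0.0589, 0.0243]
orientation: [0.001, 1.0, -0.011, 0.0]
ft_force: [-0.5, -0.7, -3.5]
opening: 0.0444
```

apply_moves(motion=[[3, 0, 0, 0.1, 0, 0, 0], [3, 0, 0, 0, 0, 0, 0]])

```text
time_s: 10.18
position: [0.4418, 0.0588, 0.0235]
orientation: [0.001, 1.0, -0.011, 0.0]
ft_force: [-0.8, 1.1, -0.4]
opening: 0.0445
```

apply_moves(motion=[[3, 0.5, 0, 0, 0, 0, 0], [3, 0.6, 0, 0, 0, 0, 0], [3, 0.6, 0, 0, 0, 0, 0], [3, 0.6, 0, 0, 0, 0, 0], [3, 0, 0, 0, 0, 0, 0]])

```text
time_s: 10.6
position: [0.4666, 0.0582, 0.0235]
orientation: [0.001, 1.0, -0.011, 0.001]
ft_force: [-0.2, -0.1, 3.6]
opening: 0.0446
```

apply_moves(motion=[[3, 0.6, 0, 0, 0, 0, 0], [3, 0.6, 0, 0, 0, 0, 0], [3, 0.5, 0, 0, 0, 0, 0], [3, 0.4, 0, 0, 0, 0, 0], [3, 0, 0, 0, 0, 0, 0]])

```text
time_s: 11.02
position: [0.4864, 0.0577, 0.0235]
orientation: [0.001, 1.0, -0.011, 0.0]
ft_force: [-3.0, -1.1, 3.7]
opening: 0.0449
```

```bash
python3 - <<'E'
from h import *
s=sense();print(wp(s['position']),f(s),s['torque'].round(2),s['q'].round(2))
c,c2,s=wcam();save(c,'w7')
c=camera('side');cv2.imwrite('pics/side7z.png',cv2.cvtColor(cv2.resize(c['frame'][110:230,190:350],None,fx=5,fy=5),cv2.COLOR_RGB2BGR))
E
```

```text
[-0.22411542 -0.00022923  0.02348942] [-2.99 -1.15  3.71] [0.05 0.58 0.02] [-0.55  0.73  0.47  2.27 -1.    0.36 -0.81]
```

View pics/w7.png

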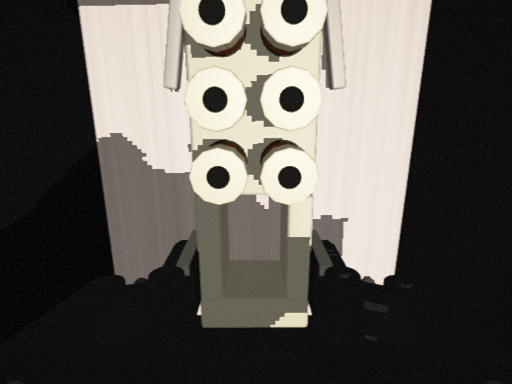

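View pics/side7z.png

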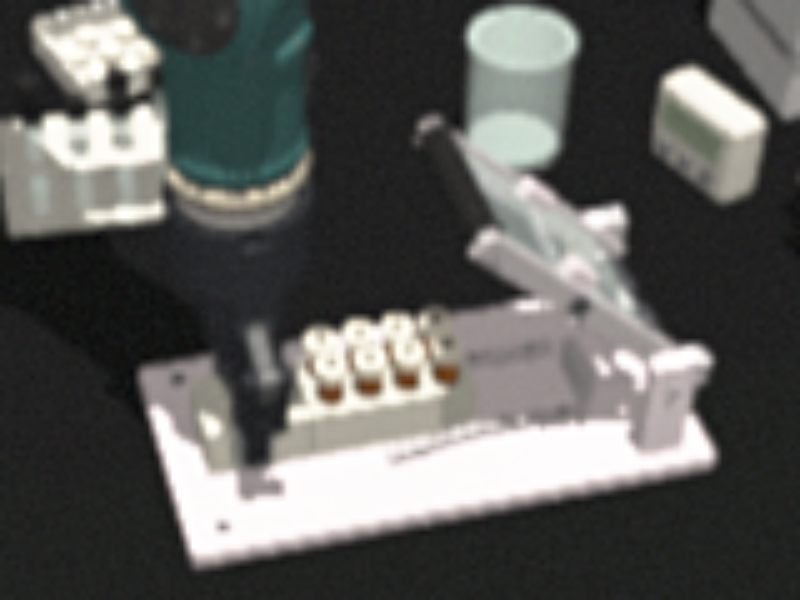

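apply_moves(motion=[[7, 0, 0, 0, 0, 0, 0], [7, 0, 0, 0, 0, 0, 0], [7, 0, 0, 0, 0, 0, 0], [7, 0, 0, 0, 0, 0, 0], [7, 0, 0, -1.5, 0, 0, 0], [7, 0, 0, -2.5, 0, 0, 0], [7, 0, 0, -2.5, 0, 0, 0], [7, -2, 0, 0, 0, 0, 0], [2, -2, 0, 0, 0, 0, 0], [2, -1.2, 0, 0, 0, 0, 0], [2, 0, 0, 0, 0, 0, 0]])

```text
time_s: 12.03
position: [0.4301, 0.0591, 0.0881]
orientation: [0.0, 1.0, -0.011, -0.002]
ft_force: [-0.1, 0.9, -0.6]
opening: 0.0341
```

```bash
python3 - <<'E'
from h import *
s=sense();print(wp(s['position']),f(s),s['torque'].round(2),s['q'].round(2),s['opening'])
c,c2,s=wcam();save(c,'w8')
E
```

```text
[-2.80502928e-01 -2.88623562e-05  8.81003459e-02] [-0.14  0.89 -0.63] [-0.03  0.02 -0.01] [-0.69  0.59  0.62  2.37 -0.89  0.43 -0.9 ] 0.03405017736669912
```

View pics/w8.png

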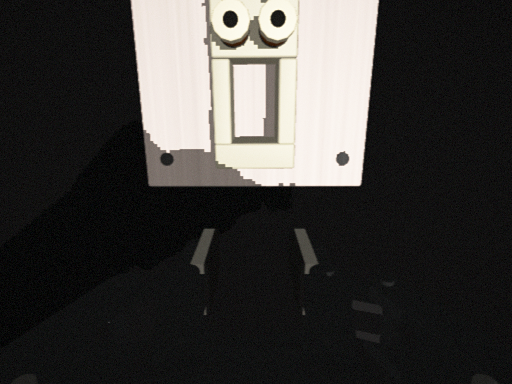

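apply_moves(motion=[[2, 0, 0, 2, 0, 0, 0], [2, 0, 0, 2, 0, 0, 0], [2, 0, 0, 1.5, 0, 0, 0], [2, 0, 0, 0.5, 0, 0, 0], [2, 0.4, 0, 0, 0, 0, 0], [2, 0.4, 0, 0, 0, 0, 0], [2, 0.4, 0, 0, 0, 0, 0], [2, 0.4, 0, 0, 0, 0, 0], [2, 0, 0, 0, 0, 0, 0]])

```text
time_s: 12.83
position: [0.4514, 0.0588, 0.0288]
orientation: [0.001, 1.0, -0.011, 0.001]
ft_force: [0.7, -0.1, -0.2]
opening: 0.0197
```

```bash
python3 - <<'E'
from h import *
s=sense();print(wp(s['position']),f(s),s['torque'].round(2),s['q'].round(2),s['opening'])
c,c2,s=wcam();save(c,'w9')
E
```

```text
[-2.59200299e-01  1.10217906e-04  2.88122683e-02] [ 0.72 -0.11 -0.21] [-0.05 -0.06  0.07] [-0.53  0.69  0.42  2.34 -1.06  0.3  -0.76] 0.019688303423621246
```

View pics/w9.png

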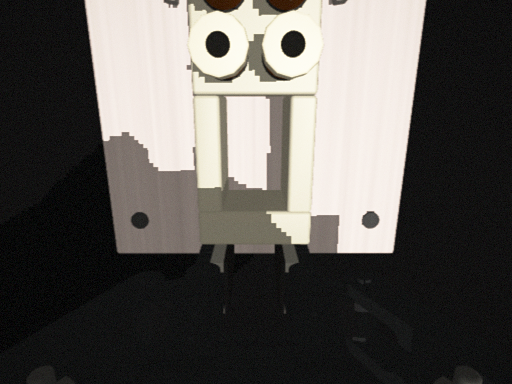

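apply_moves(motion=[[2, 0.5, 0, 0, 0, 0, 0], [2, 0.5, 0, 0, 0, 0, 0], [2, 0.5, 0, 0, 0, 0, 0], [2, 0.5, 0, 0, 0, 0, 0], [2, 0, 0, 0, 0, 0, 0]])

```text
time_s: 13.3
position: [0.4716, 0.0582, 0.0283]
orientation: [0.001, 1.0, -0.011, 0.001]
ft_force: [0.5, 0.4, -0.6]
opening: 0.0201
```

apply_moves(motion=[[2, 0.5, 0, 0, 0, 0, 0], [2, 0.5, 0, 0, 0, 0, 0], [2, 0.2, 0, 0, 0, 0, 0], [2, 0, 0, 0, 0, 0, 0]])

```text
time_s: 13.63
position: [0.4835, 0.0578, 0.0283]
orientation: [0.001, 1.0, -0.011, 0.001]
ft_force: [0.7, -0.4, 0.1]
opening: 0.0198
```

```bash
python3 - <<'E'
from h import *
s=sense();print(wp(s['position']),f(s),s['torque'].round(2),s['q'].round(2),s['opening'])
c,c2,s=wcam();save(c,'w10')
E
```

```text
[-2.27077098e-01 -1.93903214e-04  2.82642771e-02] [ 0.65 -0.37  0.07] [0.03 0.01 0.04] [-0.56  0.72  0.48  2.27 -1.01  0.37 -0.8 ] 0.019823286945090484
```

View pics/w10.png

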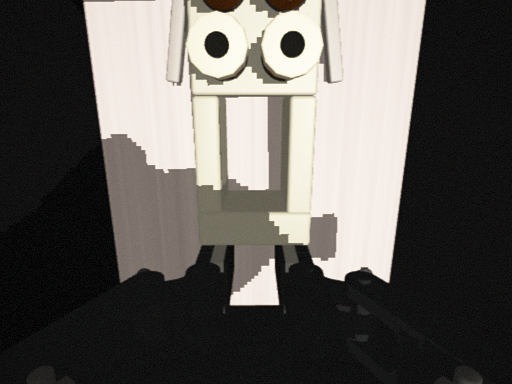

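apply_moves(motion=[[2, 0, 0, 0, 0, 0.05, 0], [2, 0, 0, 0, 0, 0.05, 0], [2, 0, 0, 0, 0, 0.05, 0], [2, 0, 0, 0, 0, 0.05, 0], [2, 0, 0, 0, 0, 0.05, 0], [2, 0, 0, 0, 0, 0, 0]])

```text
time_s: 14.18
position: [0.4996, 0.0621, 0.0522]
orientation: [0.003, 0.995, -0.011, 0.096]
ft_force: [-0.1, 0.8, -1.0]
opening: 0.02
```

```bash
python3 - <<'E'
from h import *
s=sense();print(wp(s['position']),f(s),s['torque'].round(2),s['q'].round(2),s['opening'])
plan(pw(-.202,0,.028),downR(PY,.25))
c,c2,s=wcam();save(c,'w11')
E
```

```text
[-0.21105614  0.00443954  0.05224734] [-0.07  0.81 -1.02] [-0.04  0.17 -0.01] [-0.42  0.61  0.23  2.35 -1.53  0.08 -0.31] 0.019993636086426833
shift cm in current tool axes [0.42 0.43 2.55] in target axes [0.28 0.44 2.57] rotvec [ 0.004  0.057 -0.001] dist 0.026
```

View pics/w11.png

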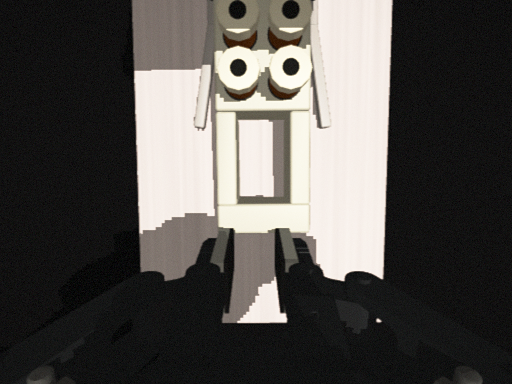

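apply_moves(motion=[[2, -1, 0.2, 0, 0, -0.05, 0], [2, -1, 0.2, 0, 0, -0.05, 0], [2, -0.5, 0, 0, 0, -0.05, 0], [2, -0.5, 0, 0, 0, -0.04, 0], [2, 0, 0, 0, 0, 0, 0]])

```text
time_s: 14.65
position: [0.4712, 0.059, 0.0461]
orientation: [0.003, 1.0, -0.011, 0.002]
ft_force: [-0.4, -0.4, 0.6]
opening: 0.0198
```

```bash
python3 - <<'E'
from h import *
s=sense();print(wp(s['position']),f(s),s['torque'].round(2),s['q'].round(2),s['opening'])
plan(pw(-.235,0,.028),downR(PY,0))
c,c2,s=wcam();save(c,'w12')
E
```

```text
[-0.23932939  0.00071106  0.04611349] [-0.38 -0.42  0.63] [-0.06 -0.08  0.03] [-0.67  0.72  0.63  2.3  -1.09  0.45 -0.71] 0.019790956718926205
shift cm in current tool axes [0.42 0.06 1.81] in target axes [0.43 0.07 1.81] rotvec [ 0.006 -0.005  0.001] dist 0.019
```

View pics/w12.png

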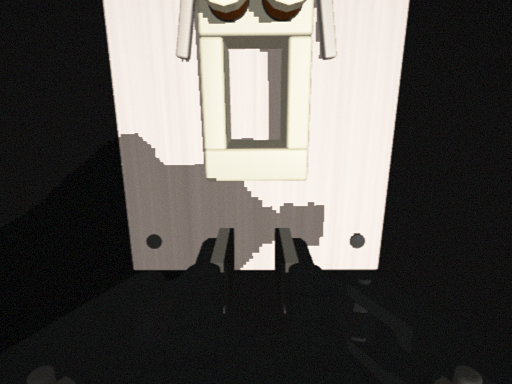

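```bash
python3 - <<'E'
from h import *
c,c2,s=wcam()
for px,z in [((256,180),.018),((207,151),.052),((306,149),.052)]: print(wp(atz(c2,px,z)).round(4))
E
```

```text
[-0.2131 -0.0003  0.018 ]
[-0.1917  0.0214  0.052 ]
[-0.1909 -0.0217  0.052 ]
```

apply_moves(motion=[[2, 0, 0.06, 1.0, 0.006, 0, 0.001], [2, 0, 0, 0.8, 0, 0, 0], [2, 0.6, 0, 0, 0, 0, 0], [2, 0.6, 0, 0, 0, 0, 0], [2, 0.6, 0, 0, 0, 0, 0], [2, 0, 0, 0, 0, 0, 0]])

```text
time_s: 15.25
position: [0.4905, 0.0579, 0.0293]
orientation: [-0.001, 1.0, -0.012, 0.004]
ft_force: [0.1, -1.6, 0.2]
opening: 0.02
```

apply_moves(motion=[[2, 0.4, 0, 0, 0, -0.004, 0], [2, 0.4, 0, 0, 0, -0.004, 0], [2, 0.3, 0, 0, 0, 0, 0], [2, 0, 0, 0, 0, 0, 0]])

```text
time_s: 15.58
position: [0.4989, 0.0579, 0.0288]
orientation: [-0.002, 1.0, -0.011, -0.002]
ft_force: [-0.5, 1.0, 0.6]
opening: 0.0199
```

```bash
python3 - <<'E'
from h import *
s=sense();print(wp(s['position']),f(s),s['torque'].round(2),s['q'].round(2),s['opening'])
c,c2,s=wcam();save(c,'w13')
c=camera('side');cv2.imwrite('pics/side13z.png',cv2.cvtColor(cv2.resize(c['frame'][70:230,170:350],None,fx=4,fy=4),cv2.COLOR_RGB2BGR))
E
```

```text
[-0.21168597  0.0002787   0.02875489] [-0.47  0.98  0.58] [0.07 0.14 0.02] [-0.64  0.77  0.62  2.24 -1.09  0.48 -0.72] 0.019926260798584606
```

View pics/w13.png

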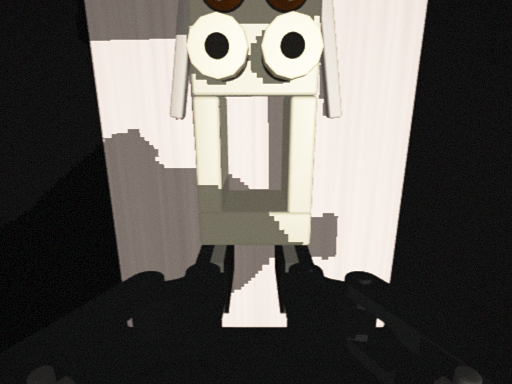

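View pics/side13z.png

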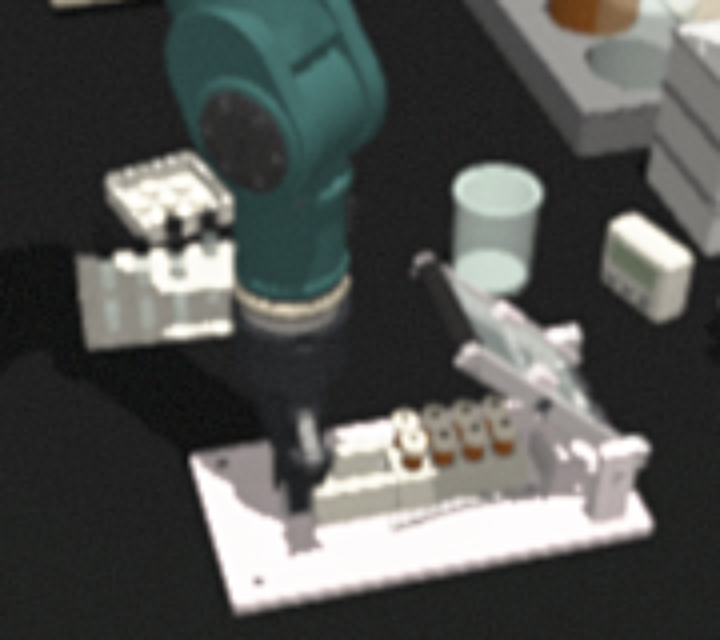

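apply_moves(motion=[[2, 0.4, 0, 0, 0, 0, 0], [2, 0.4, 0, 0, 0, 0, 0], [2, 0.2, 0, 0, 0, 0, 0], [2, 0, 0, 0, 0, 0, 0]])

```text
time_s: 16.02
position: [0.5099, 0.0574, 0.0287]
orientation: [-0.001, 1.0, -0.012, -0.001]
ft_force: [-0.1, 0.6, -1.2]
opening: 0.0202
```

apply_moves(motion=[[2, 0.2, 0, 0, 0, 0, 0], [2, 0.1, 0, 0, 0, 0, 0], [2, 0, 0, 0, 0, 0, 0]])

```text
time_s: 16.27
position: [0.5116, 0.0573, 0.0287]
orientation: [-0.001, 1.0, -0.012, -0.002]
ft_force: [-2.3, -0.1, 0.7]
opening: 0.0202
```

```bash
python3 - <<'E'
from h import *
s=sense();print(wp(s['position']),f(s),s['torque'].round(2),s['q'].round(2),s['opening'])
c,c2,s=wcam();save(c,'w14')
E
```

```text
[-1.98899066e-01 -3.82285007e-05  2.87092338e-02] [-2.32 -0.12  0.66] [-0.01  0.4  -0.02] [-0.64  0.78  0.63  2.21 -1.07  0.5  -0.73] 0.02022066715893478
```

View pics/w14.png

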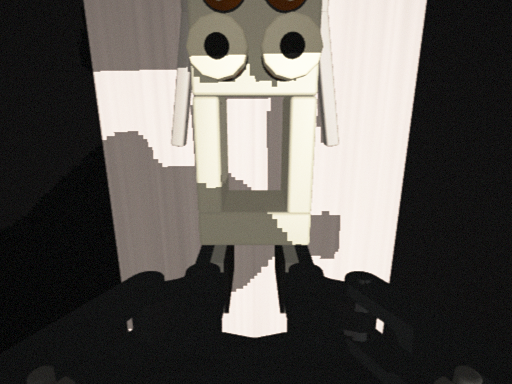

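Force begins at −2.3 N (rack friction or the stop); continuing in small steps.

apply_moves(motion=[[2, 0.1, 0, 0, 0, 0, 0], [2, 0.1, 0, 0, 0, 0, 0], [2, 0, 0, 0, 0, 0, 0]])

```text
time_s: 16.57
position: [0.5139, 0.0574, 0.0287]
orientation: [-0.001, 1.0, -0.012, -0.002]
ft_force: [-1.7, 0.4, -0.4]
opening: 0.0198
```

apply_moves(motion=[[2, 0.1, 0, 0, 0, 0, 0], [2, 0, 0, 0, 0, 0, 0]])

```text
time_s: 16.73
position: [0.5146, 0.0573, 0.0287]
orientation: [-0.002, 1.0, -0.012, -0.002]
ft_force: [-2.6, 0.0, 1.7]
opening: 0.02
```

apply_moves(motion=[[2, 0.1, 0, 0, 0, 0, 0], [2, 0, 0, 0, 0, 0, 0]])

```text
time_s: 16.9
position: [0.5146, 0.0574, 0.0286]
orientation: [-0.002, 1.0, -0.012, -0.003]
ft_force: [-4.3, 0.4, 3.5]
opening: 0.0201
```

apply_moves(motion=[[2, 0.15, 0, 0, 0, 0, 0], [2, 0, 0, 0, 0, 0, 0]])

```text
time_s: 17.07
position: [0.5146, 0.0574, 0.0285]
orientation: [-0.002, 1.0, -0.012, -0.004]
ft_force: [-7.7, 0.3, 4.5]
opening: 0.0203
```

```bash
python3 - <<'E'
from h import *
s=sense();print(wp(s['position']),f(s),s['torque'].round(2),s['q'].round(2),s['opening'])
c,c2,s=wcam();save(c,'w15')
c=camera('side');cv2.imwrite('pics/side15z.png',cv2.cvtColor(cv2.resize(c['frame'][110:230,200:350],None,fx=5,fy=5),cv2.COLOR_RGB2BGR))
c=camera('top');cv2.imwrite('pics/top15z.png',cv2.cvtColor(cv2.resize(c['frame'][100:220,200:300],None,fx=5,fy=5),cv2.COLOR_RGB2BGR))
E
```

```text
[-1.95936992e-01  9.07060904e-05  2.84911975e-02] [-7.68  0.25  4.54] [-0.    1.31  0.01] [-0.64  0.79  0.64  2.2  -1.06  0.51 -0.74] 0.02025887358578268
```

View pics/side15z.png

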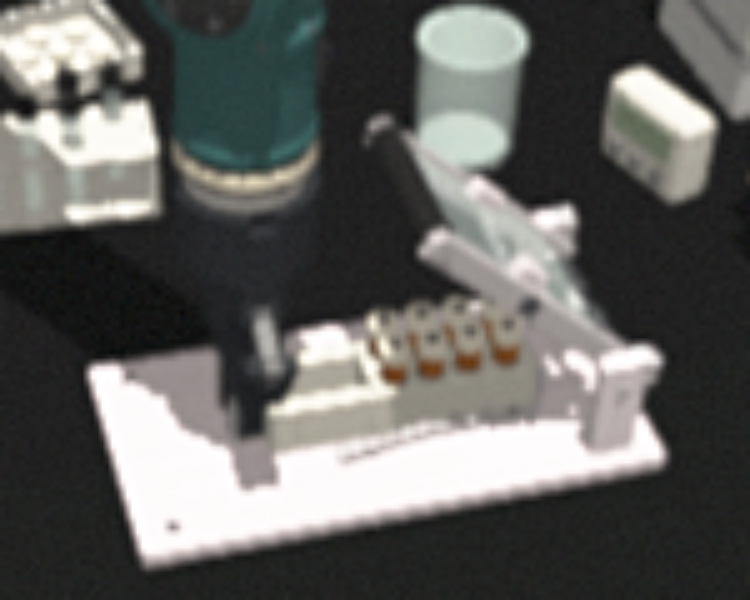

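View pics/w15.png

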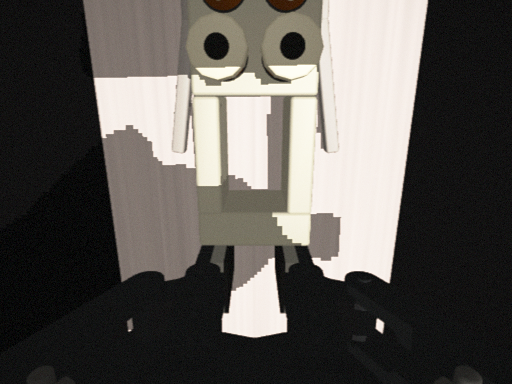

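apply_moves(motion=[[2, -0.5, 0, 0, 0, 0, 0], [2, -0.7, 0, 0, 0, 0, 0], [1, 0, 0, -1, 0, 0, 0], [0, 0, 0, -3, 0, 0, 0], [0, 0, 0, -3.5, 0, 0, 0], [0, 0, 0, -3.5, 0, 0, 0], [0, 0, 0, -3.5, 0, 0, 0], [0, 0, 0, -3.5, 0, 0, 0], [0, 0, 0, -2, 0, 0, 0], [0, 1, 0, 0, 0, 0, 0], [0, 2.5, 0, 0, 0, 0, 0], [0, 3, 0, 0, 0, 0, 0], [0, 2.5, 0, 0, 0, 0, 0], [0, 1, 0, 0, 0, 0, 0], [0, 0, 0, 0, 0, 0, 0]])

```text
time_s: 18.47
position: [0.6088, 0.0547, 0.2277]
orientation: [-0.001, 1.0, -0.011, -0.001]
ft_force: [-0.5, 0.5, 0.1]
opening: -0.0002
```

```bash
python3 - <<'E'
from h import *
s=sense();print(wp(s['position']),f(s),s['torque'].round(2),s['q'].round(2),s['opening'])
plan(pw(-.106,0,.190),downR(PY,0))
c,c2,s=wcam();save(c,'w16')
c=camera('side');cv2.imwrite('pics/side16z.png',cv2.cvtColor(cv2.resize(c['frame'][70:230,200:350],None,fx=4,fy=4),cv2.COLOR_RGB2BGR))
c=camera('top');cv2.imwrite('pics/top16z.png',cv2.cvtColor(cv2.resize(c['frame'][100:220,200:300],None,fx=5,fy=5),cv2.COLOR_RGB2BGR))
E
```

```text
[-0.10173411 -0.000565    0.2276932 ] [-0.51  0.46  0.07] [ 0.05 -0.01 -0.06] [-0.81  0.65  0.99  1.9  -0.67  0.96 -1.09] -0.00021068939575935851
shift cm in current tool axes [-0.42 -0.05  3.77] in target axes [-0.43 -0.06  3.77] rotvec [-0.002  0.002 -0.   ] dist 0.038
```

View pics/side16z.png

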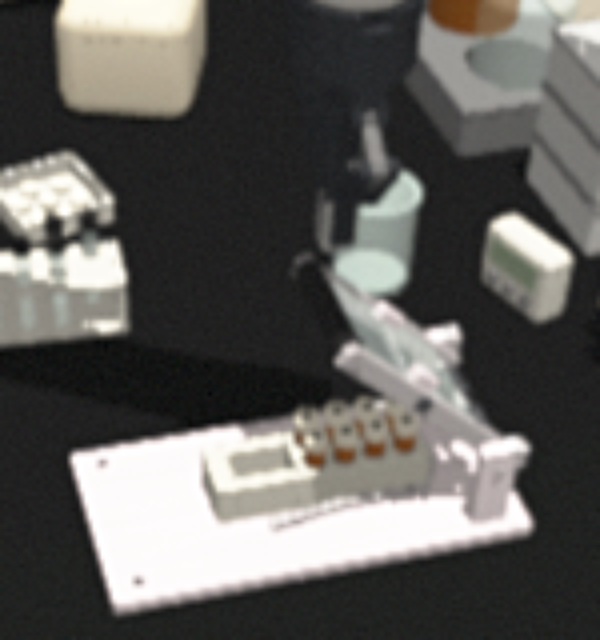

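View pics/w16.png

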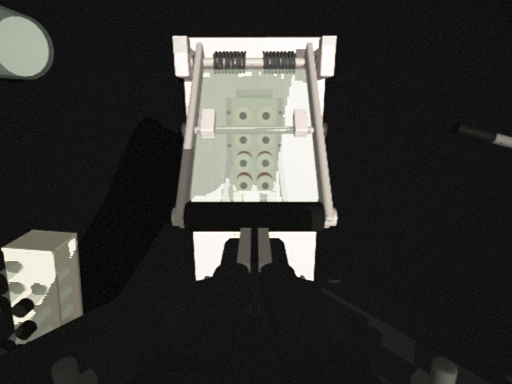

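View pics/top16z.png

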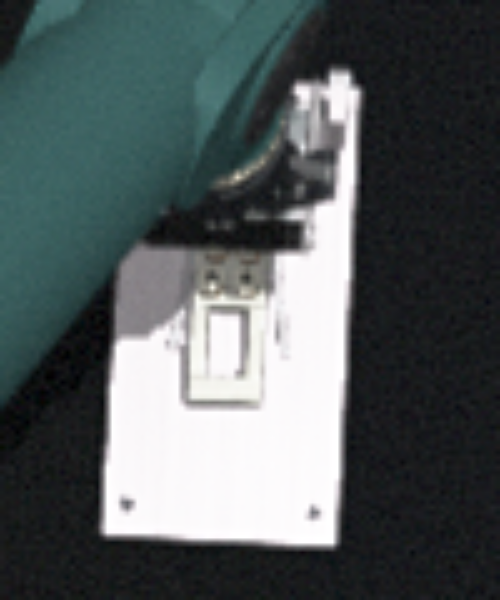

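```bash
python3 - <<'E'
from h import *
c,c2,s=wcam()
print('bar top?',[wp(atz(c2,(255,r),.176)).round(4) for r in (203,215,228)])
# rear wall of stop / back of rack via wrist: 
cv2.imwrite('pics/w16z.png',cv2.cvtColor(cv2.resize(c['frame'][30:235,170:340],None,fx=4,fy=2.9,interpolation=cv2.INTER_CUBIC),cv2.COLOR_RGB2BGR))
ct=camera('top')
for a in [(185,403),(262,406)]:
    print(wp(atz(ct,(200+a[0]/5,100+a[1]/5),.052)).round(4))
E
```

```text
bar top? [array([-0.1012, -0.0012,  0.176 ]), array([-0.1095, -0.0012,  0.176 ]), array([-0.1188, -0.0012,  0.176 ])]
[-0.189   0.0223  0.052 ]
[-0.1883 -0.0258  0.052 ]
```

View pics/w16z.png

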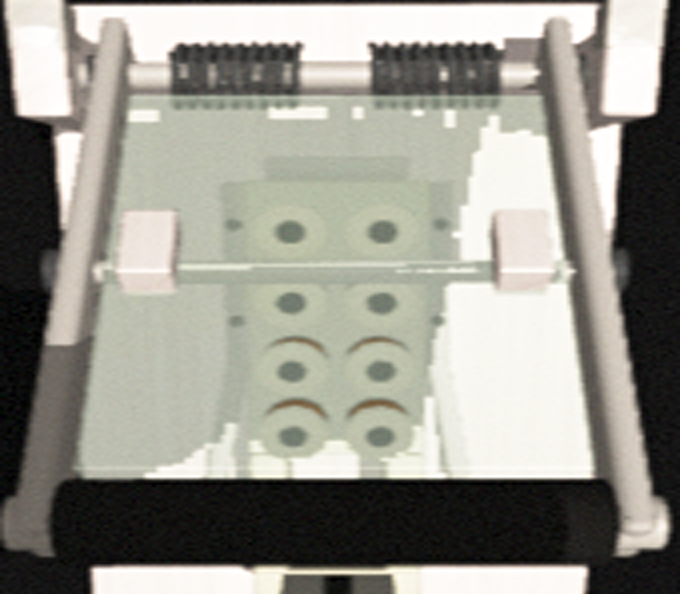

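apply_moves(motion=[[0, -0.4, -0.05, 0.5, 0, 0, 0], [0, -0.4, 0, 1, 0, 0, 0], [0, 0, 0, 1, 0, 0, 0], [0, 0, 0, 0.7, 0, 0, 0], [0, 0, 0, 0.4, 0, 0, 0], [0, 0, 0, 0, 0, 0, 0]])

```text
time_s: 19.22
position: [0.5969, 0.0557, 0.1909]
orientation: [-0.001, 1.0, -0.012, -0.003]
ft_force: [-0.1, 1.0, -0.6]
opening: -0.0001
```

apply_moves(motion=[[0, 0, 0, 0.3, 0, 0, 0], [0, 0, 0, 0.3, 0, 0, 0], [0, 0, 0, 0, 0, 0, 0]])

```text
time_s: 19.47
position: [0.5982, 0.0552, 0.1863]
orientation: [-0.001, 1.0, -0.012, -0.002]
ft_force: [-0.3, -0.5, 0.0]
opening: -0.0001
```

```bash
python3 - <<'E'
from h import *
s=sense();print(wp(s['position']),f(s),s['torque'].round(2))
for p in np.arange(.75,-.06,-.05):
    a=p+.033; print(round(p,2),round(-15*np.cos(a),2),round(7+15*np.sin(a)+1,2))
c,c2,s=wcam();save(c,'w17')
c=camera('side');cv2.imwrite('pics/side17z.png',cv2.cvtColor(cv2.resize(c['frame'][70:230,200:350],None,fx=4,fy=4),cv2.COLOR_RGB2BGR))
E
```

```text
[-0.11229034 -0.00023696  0.18628375] [-0.27 -0.48  0.05] [ 0.06 -0.01  0.04]
0.75 -10.63 18.58
0.7 -11.15 18.04
0.65 -11.64 17.47
0.6 -12.09 16.87
0.55 -12.52 16.26
0.5 -12.92 15.62
0.45 -13.28 14.97
0.4 -13.62 14.29
0.35 -13.91 13.61
0.3 -14.18 12.9
0.25 -14.4 12.19
0.2 -14.59 11.46
0.15 -14.75 10.73
0.1 -14.87 9.99
0.05 -14.95 9.24
-0.0 -14.99 8.49
-0.05 -15.0 7.75
```

View pics/w17.png

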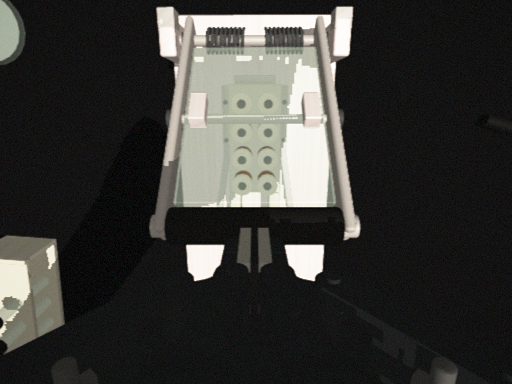

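View pics/side17z.png

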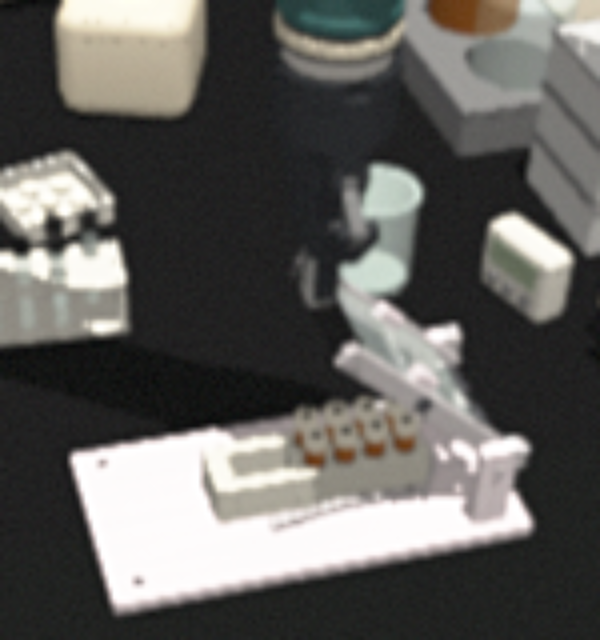

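apply_moves(motion=[[0, 0, 0, 0.2, 0, 0, 0], [0, 0, 0, 0.2, 0, 0, 0], [0, 0, 0, 0, 0, 0, 0]])

```text
time_s: 19.82
position: [0.5951, 0.0554, 0.1829]
orientation: [-0.003, 1.0, -0.012, -0.005]
ft_force: [-5.2, 2.1, 9.1]
opening: 0.0001
```

apply_moves(motion=[[0, 0, 0, 0.2, 0, 0, 0], [0, 0, 0, 0.2, 0, 0, 0], [0, 0, 0, 0, 0, 0, 0]])

```text
time_s: 20.07
position: [0.5947, 0.0551, 0.1789]
orientation: [-0.003, 1.0, -0.012, -0.005]
ft_force: [-6.2, 0.2, 10.0]
opening: -0.0004
```

apply_moves(motion=[[0, -0.3, 0, 0.1, 0, 0, 0], [0, -0.3, 0, 0.2, 0, 0, 0], [0, -0.2, 0, 0.2, 0, 0, 0], [0, 0, 0, 0, 0, 0, 0]])

```text
time_s: 20.4
position: [0.5897, 0.0553, 0.1737]
orientation: [-0.001, 1.0, -0.012, -0.002]
ft_force: [-0.3, -0.8, 4.8]
opening: -0.0003
```

apply_moves(motion=[[0, -0.3, 0, 0.4, 0, 0, 0], [0, -0.35, 0, 0.5, 0, 0, 0], [0, -0.35, 0, 0.5, 0, 0, 0], [0, -0.3, 0, 0.5, 0, 0, 0], [0, -0.3, 0, 0.5, 0, 0, 0], [0, 0, 0, 0, 0, 0, 0]])

```text
time_s: 20.9
position: [0.5717, 0.0557, 0.1488]
orientation: [-0.001, 1.0, -0.012, -0.004]
ft_force: [-4.0, -1.0, 5.4]
opening: 0.0003
```

apply_moves(motion=[[0, -0.2, 0, 0.4, 0, 0, 0], [0, -0.2, 0, 0.5, 0, 0, 0], [0, -0.2, 0, 0.5, 0, 0, 0], [0, -0.15, 0, 0.5, 0, 0, 0], [0, -0.1, 0, 0.3, 0, 0, 0], [0, 0, 0, 0, 0, 0, 0]])

```text
time_s: 21.4
position: [0.5625, 0.0561, 0.1269]
orientation: [-0.002, 1.0, -0.012, -0.005]
ft_force: [-5.4, -0.7, 6.9]
opening: -0.0001
```

```bash
python3 - <<'E'
from h import *
s=sense();print(wp(s['position']),f(s),s['torque'].round(2))
c,c2,s=wcam();save(c,'w18')
c=camera('side');cv2.imwrite('pics/side18z.png',cv2.cvtColor(cv2.resize(c['frame'][70:230,200:350],None,fx=4,fy=4),cv2.COLOR_RGB2BGR))
E
```

```text
[-0.148028   -0.00018688  0.1268875 ] [-5.39 -0.65  6.88] [-0.13  1.06 -0.01]
```

View pics/w18.png

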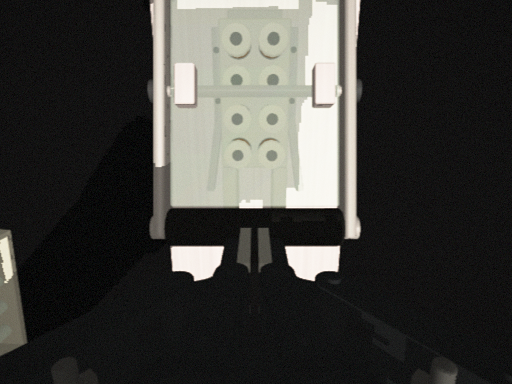

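View pics/side18z.png

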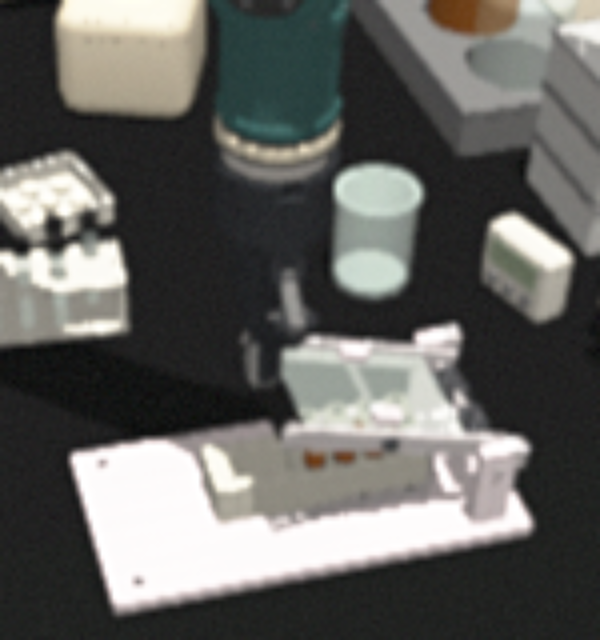

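apply_moves(motion=[[0, -0.25, 0, 0.3, 0, 0, 0], [0, -0.2, 0, 0.4, 0, 0, 0], [0, -0.15, 0, 0.4, 0, 0, 0], [0, -0.1, 0, 0.4, 0, 0, 0], [0, -0.1, 0, 0.4, 0, 0, 0], [0, 0, 0, 0, 0, 0, 0]])

```text
time_s: 22.0
position: [0.5567, 0.0562, 0.1084]
orientation: [-0.001, 1.0, -0.012, -0.002]
ft_force: [-2.5, -1.4, 5.8]
opening: 0.0003
```

apply_moves(motion=[[0, -0.1, 0, 0.2, 0, 0, 0], [0, -0.1, 0, 0.2, 0, 0, 0], [0, -0.05, 0, 0.2, 0, 0, 0], [0, 0, 0, 0, 0, 0, 0]])

```text
time_s: 22.33
position: [0.5554, 0.0563, 0.103]
orientation: [-0.001, 1.0, -0.012, -0.001]
ft_force: [-0.8, 0.2, 6.9]
opening: 0.0003
```

apply_moves(motion=[[0, -0.03, 0, 0.2, 0, 0, 0], [0, -0.03, 0, 0.2, 0, 0, 0], [0, 0, 0, 0, 0, 0, 0]])

```text
time_s: 22.58
position: [0.5545, 0.0563, 0.099]
orientation: [-0.001, 1.0, -0.012, -0.001]
ft_force: [-1.5, -0.4, 5.9]
opening: -0.0002
```

apply_moves(motion=[[0, -0.03, 0, 0.1, 0, 0, 0], [0, -0.03, 0, 0.1, 0, 0, 0], [0, 0, 0, 0, 0, 0, 0]])

```text
time_s: 22.83
position: [0.5542, 0.0563, 0.0973]
orientation: [-0.001, 1.0, -0.012, -0.001]
ft_force: [-1.2, -0.7, 6.5]
opening: -0.0004
```

apply_moves(motion=[[0, -0.02, 0, 0.1, 0, 0, 0], [0, -0.02, 0, 0.1, 0, 0, 0], [0, 0, 0, 0, 0, 0, 0]])

```text
time_s: 23.08
position: [0.554, 0.0563, 0.0959]
orientation: [-0.002, 1.0, -0.012, -0.001]
ft_force: [-1.6, -1.0, 11.5]
opening: 0.0002
```

apply_moves(motion=[[0, -0.02, 0, 0.1, 0, 0, 0], [0, 0, 0, 0.1, 0, 0, 0], [0, 0, 0, 0, 0, 0, 0]])

```text
time_s: 23.33
position: [0.5537, 0.0563, 0.0942]
orientation: [-0.002, 1.0, -0.012, -0.001]
ft_force: [-2.5, 0.3, 13.3]
opening: -0.0002
```

apply_moves(motion=[[0, 0, 0, 0.1, 0, 0, 0], [0, 0, 0, 0.1, 0, 0, 0], [0, 0, 0, 0, 0, 0, 0]])

```text
time_s: 23.58
position: [0.5535, 0.0563, 0.0922]
orientation: [-0.002, 1.0, -0.012, -0.001]
ft_force: [-2.1, -0.2, 14.1]
opening: -0.0
```

apply_moves(motion=[[0, -0.02, 0, 0.1, 0, 0, 0], [0, 0, 0, 0.05, 0, 0, 0], [0, 0, 0, 0, 0, 0, 0]])

```text
time_s: 23.83
position: [0.5532, 0.0563, 0.0907]
orientation: [-0.002, 1.0, -0.012, -0.001]
ft_force: [-3.7, -0.5, 14.6]
opening: -0.0001
```

apply_moves(motion=[[0, 0, 0, 0.1, 0, 0, 0], [0, 0, 0, 0, 0, 0, 0]])

```text
time_s: 24.0
position: [0.5531, 0.0563, 0.0896]
orientation: [-0.002, 1.0, -0.012, -0.001]
ft_force: [-3.1, -0.4, 14.7]
opening: 0.0003
```

apply_moves(motion=[[0, -0.05, 0, 0.05, 0, 0, 0], [0, 0, 0, 0.05, 0, 0, 0], [0, 0, 0, 0, 0, 0, 0]])

```text
time_s: 24.25
position: [0.5531, 0.0563, 0.0893]
orientation: [-0.002, 1.0, -0.012, -0.001]
ft_force: [-3.9, 0.2, 18.0]
opening: -0.0001
```

apply_moves(motion=[[0, 0, 0, 0.05, 0, 0, 0], [0, 0, 0, 0, 0, 0, 0]])

```text
time_s: 24.42
position: [0.5531, 0.0563, 0.0891]
orientation: [-0.003, 1.0, -0.012, -0.001]
ft_force: [-5.3, 0.4, 22.4]
opening: 0.0002
```

apply_moves(motion=[[0, 0, 0, 0.05, 0, 0, 0], [0, 0, 0, 0, 0, 0, 0]])

```text
time_s: 24.58
position: [0.5531, 0.0563, 0.089]
orientation: [-0.003, 1.0, -0.012, -0.001]
ft_force: [-5.8, 1.5, 24.7]
opening: -0.0001
```

```bash
python3 - <<'E'
from h import *
c,c2,s=wcam();save(c,'w19')
c=camera('side');cv2.imwrite('pics/side19z.png',cv2.cvtColor(cv2.resize(c['frame'][110:230,230:350],None,fx=6,fy=5,interpolation=cv2.INTER_CUBIC),cv2.COLOR_RGB2BGR))
camera('side');camera('side')
s=sense();print(wp(s['position']),f(s),s['torque'].round(2),s['time_s'])
E
```

```text
[-0.15746142 -0.00019283  0.08897474] [-5.74  0.47 24.88] [ 0.15  1.15 -0.01] 24.7833
```

View pics/w19.png

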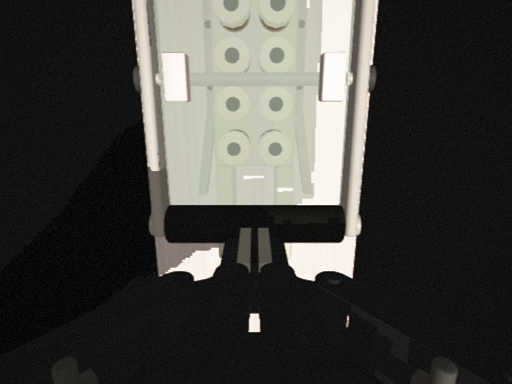

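View pics/side19z.png

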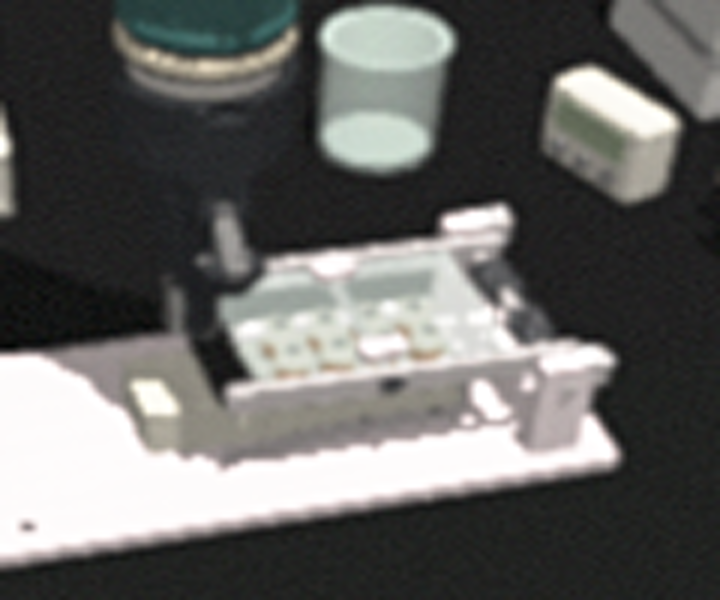

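apply_moves(motion=[[0, 0, 0, 0, 0, 0, 0], [0, 0, 0, -0.1, 0, 0, 0], [0, 0.05, 0, -0.2, 0, 0, 0], [0, 0.1, 0, -0.3, 0, 0, 0], [0, 0.1, 0, -0.3, 0, 0, 0], [0, 0.1, 0, -0.3, 0, 0, 0], [0, 0.1, 0, -0.4, 0, 0, 0], [0, 0.1, 0, -0.4, 0, 0, 0], [0, 0.15, 0, -0.4, 0, 0, 0], [0, 0.15, 0, -0.4, 0, 0, 0], [0, 0.15, 0, -0.4, 0, 0, 0]])

```text
time_s: 25.7
position: [0.5605, 0.0563, 0.1183]
orientation: [-0.002, 1.0, -0.012, -0.004]
ft_force: [-5.2, -0.6, 6.1]
opening: -0.0
```

apply_moves(motion=[[0, 0.1, 0, -0.4, 0, 0, 0], [0, 0.1, 0, -0.4, 0, 0, 0], [0, 0.12, 0, -0.4, 0, 0, 0], [0, 0.15, 0, -0.4, 0, 0, 0], [0, 0.17, 0, -0.4, 0, 0, 0], [0, 0.18, 0, -0.4, 0, 0, 0], [0, 0.2, 0, -0.4, 0, 0, 0], [0, 0.22, 0, -0.4, 0, 0, 0]])

```text
time_s: 26.37
position: [0.5753, 0.056, 0.1506]
orientation: [-0.001, 1.0, -0.012, -0.001]
ft_force: [-0.3, -0.2, 3.9]
opening: -0.0002
```

apply_moves(motion=[[0, 0.22, 0, -0.35, 0, 0, 0], [0, 0.23, 0, -0.35, 0, 0, 0], [0, 0.24, 0, -0.35, 0, 0, 0], [0, 0.25, 0, -0.35, 0, 0, 0], [0, 0.26, 0, -0.35, 0, 0, 0], [0, 0.27, 0, -0.35, 0, 0, 0], [0, 0.28, 0, -0.35, 0, 0, 0]])

```text
time_s: 26.95
position: [0.5929, 0.0556, 0.1747]
orientation: [-0.001, 1.0, -0.012, -0.001]
ft_force: [1.1, -0.5, 1.9]
opening: -0.0001
```

apply_moves(motion=[[0, 0.25, 0, -0.3, 0, 0, 0], [0, 0.25, 0, -0.25, 0, 0, 0], [0, 0.2, 0, -0.2, 0, 0, 0], [0, 0.2, 0, -0.2, 0, 0, 0], [0, 0, 0, 0, 0, 0, 0]])

```text
time_s: 27.37
position: [0.6016, 0.0556, 0.1842]
orientation: [-0.002, 1.0, -0.012, -0.002]
ft_force: [1.4, -0.8, 2.2]
opening: 0.0001
```

apply_moves(motion=[[0, 0.05, 0, -0.1, 0, 0, 0], [0, 0.05, 0, -0.1, 0, 0, 0], [0, 0, 0, -0.1, 0, 0, 0], [0, 0, 0, -0.1, 0, 0, 0], [0, 0, 0, -0.1, 0, 0, 0], [0, 0, 0, 0, 0, 0, 0]])

```text
time_s: 27.87
position: [0.6014, 0.0555, 0.1886]
orientation: [-0.002, 1.0, -0.012, -0.003]
ft_force: [0.3, -0.2, 0.1]
opening: 0.0003
```

apply_moves(motion=[[0, 0, 0, -0.2, 0, 0, 0], [0, 0, 0, -0.5, 0, 0, 0], [0, 0, 0, -1, 0, 0, 0], [0, 0, 0, -2, 0, 0, 0], [0, 0, 0, -2, 0, 0, 0], [0, 0, 0, -2, 0, 0, 0], [0, 0, 0, 0, 0, 0, 0]])

```text
time_s: 28.45
position: [0.6052, 0.054, 0.2707]
orientation: [-0.002, 1.0, -0.012, 0.002]
ft_force: [-0.6, -0.3, 1.0]
opening: 0.0
```

```bash
python3 - <<'E'
from h import *
s=sense();print(wp(s['position']),f(s),s['torque'].round(2),s['time_s'])
c,c2,s=wcam();save(c,'w20')
cv2.imwrite('pics/w20z.png',cv2.cvtColor(cv2.resize(c['frame'][30:260,150:360],None,fx=3.5,fy=2.6,interpolation=cv2.INTER_CUBIC),cv2.COLOR_RGB2BGR))
c=camera('side');cv2.imwrite('pics/side20z.png',cv2.cvtColor(cv2.resize(c['frame'][70:230,200:350],None,fx=5,fy=3.7,interpolation=cv2.INTER_CUBIC),cv2.COLOR_RGB2BGR))
save(c,'side20')
E
```

```text
[-0.10529643 -0.00135603  0.27068756] [-0.61 -0.29  0.97] [-0.03 -0.02  0.03] 28.45
```

View pics/w20z.png

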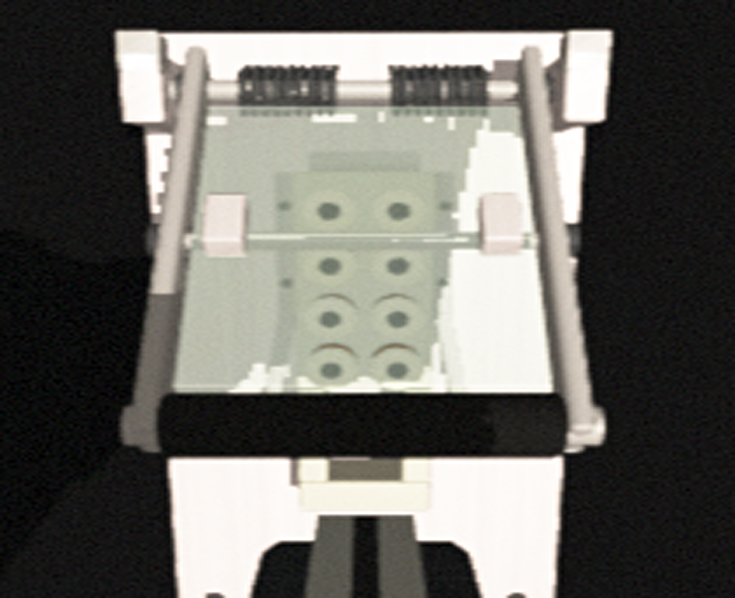

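View pics/side20z.png

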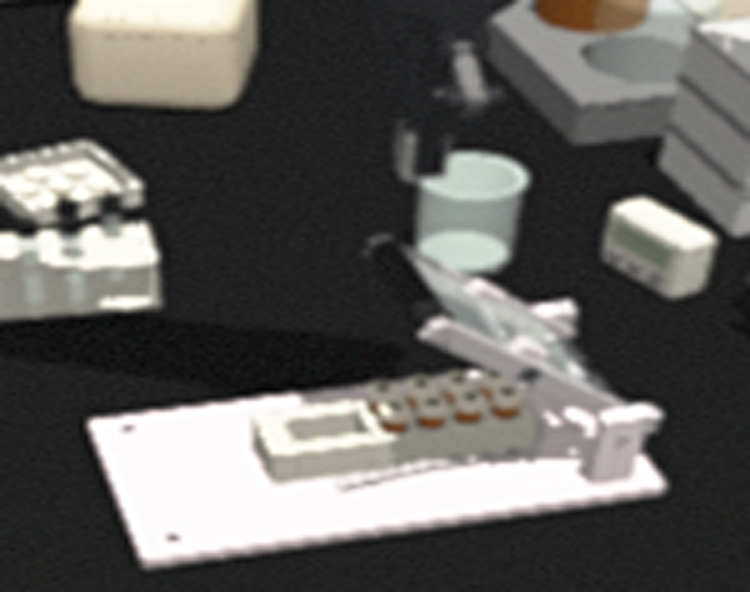

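```bash
python3 - <<'E'
from h import *
a=cv2.imread('pics/side16z.png'); b=cv2.imread('pics/side20.png')[70:230,200:350]; b=cv2.resize(b,None,fx=4,fy=4)
A=a[380:490,270:450];B=b[380:490,270:450]
cv2.imwrite('pics/cmp.png',cv2.resize(np.vstack([A,B]),None,fx=4,fy=2.7,interpolation=cv2.INTER_CUBIC))
s=sense();print(s['time_s'])
E
```

```text
28.55
```

View pics/cmp.png

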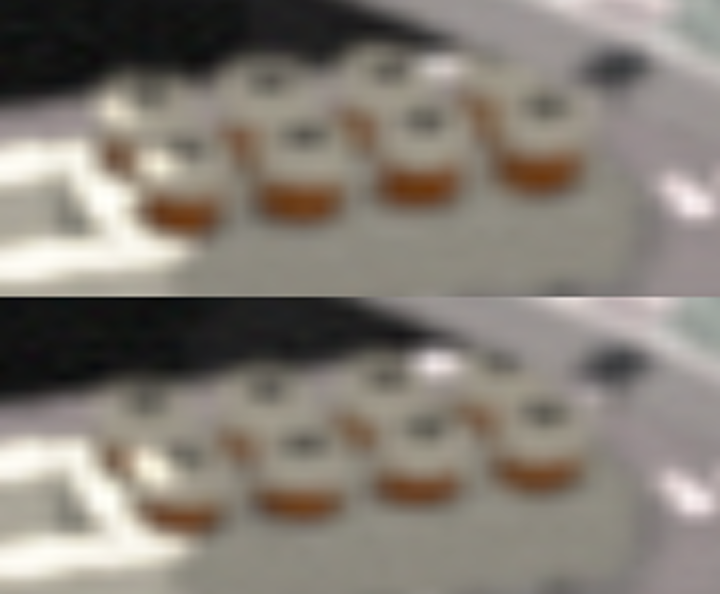

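```bash
python3 -c "
from h import *
print(job_done())"
```

```text
the job is handed in; nothing more can be done
None
```

I put the rack in the capping press, pressed all eight caps down, eased the plate back up, and handed the job in at about 28.6 s. No verdict was reported.

- **Loading:** I gripped the rack by its hand grip and set it down at the mouth of the guides. I slid it in gripped, then pushed it home with two fingers on the front face. It stopped moving while the push climbed to 7.7 N, with the fingers where contact with the back stop predicts. The wrist camera shows its back face flush with the stop.
- **Pressing:** The push on the bar held at about 14.5 N while the caps slid, then climbed to about 25 N over the last half millimetre, where I stopped and held. The contact force stayed below the 30 N limit at every reading. The bar travelled about 7.5 mm, which matches 4 mm at the caps.
- **Release:** I followed the bar up in small steps, at roughly 0.3 rad/s, until the force reached zero at the upper stop. Then I moved the fingers clear.
- **Last checks:** Pictures from before and after show the caps in all four rows lower by about the same amount. The rack has not visibly shifted, the frame is back up, and the nearby items in the side view (beaker, tube rack, cap dish) stand where they were. I did not re-check every bystander.

**Off-plan or inconsistent:**
- I could not tilt the gripper backwards because it reached joint limits. During one tilt attempt, the fingers rose and nudged the rack forward about 1 cm inside the guides, without tipping it.
- The top camera put the rack's front end about 3 mm short of the home position. I trusted the stop contact and the wrist camera instead, since the calibration is only good to about 2 mm.
- I judged the plate level from the pictures and the force; its angle was not measured.

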